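# Clamp a quadrant cast in the ratchet clamp for sawing

## Task

Get the yellow quadrant cast ready for sawing: draw the keeper bolt that holds it in the case carrier (its handle must first be lifted out of the notch), stand the cast teeth up between the jaws of the ratchet clamp, lengthwise in the jaws and sticking out evenly at both ends, then turn the knob clockwise until the pawl has caught at the red tooth, no further, and let go. Hold the cast by its plinth, never by the teeth, set it down without dropping it, and leave the brown cast bolted in and the other things on the bench where they are.

Things in the scene. Friction and masses are not known exactly. Their poses are not given: they have to be found in the camera images.
- carrier: case carrier, fixed: aluminium plate 170 x 180 x 6 mm, origin at the centre of its underside, x away from the robot, y left at yaw 0. Two grey bays side by side, each with one quadrant cast and, on the robot's side, its keeper bolt on a block (x -62 to 2, 36 mm wide, top 38 mm; rod staples at x -60 to -53 and 2 to 8 reach 51 mm)
- left_bay (a point): middle of the left bay's bed, 14 mm above the carrier's underside, at carrier (40, +40) mm; the right bay is alike at (40, -40). A cast stands here lengthwise along x, heel to -x. End walls 38 mm above the carrier's underside stand 2 mm from its ends, so it can be taken only by its long sides, free in the middle (corner lugs, 24 mm high, lie within 12 mm of the ends)
- bolt_left (a joint): left keeper bolt: steel rod 8 mm thick along carrier x, axis at carrier y = +40, z = 44 mm. Value in m: 0 = home, its tip 12 mm over the heel of the cast in the left bay (2 mm above it), so the cast cannot be lifted; grows as drawn to carrier -x, stop at 0.026; cast free from 0.018. Slides with 1 N, but cannot be drawn while its handle lies in the notch
- bolt_right (a joint): right keeper bolt: steel rod 8 mm thick along carrier x, axis at carrier y = -40, z = 44 mm. Value in m: 0 = home, its tip 12 mm over the heel of the cast in the right bay (2 mm above it), so the cast cannot be lifted; grows as drawn to carrier -x, stop at 0.026; cast free from 0.018. Slides with 1 N, but cannot be drawn while its handle lies in the notch
- bolt_left_handle (a joint): handle of the left bolt, turning about the rod's axis. Value in rad: 0 = lying level in its notch, pointing to carrier +y; grows as its outer end is lifted, moving up and in over the rod; clear of the notch from 0.7, upright at 1.57; drops back by its own weight when let go
- bolt_right_handle (a joint): handle of the right bolt, turning about the rod's axis. Value in rad: 0 = lying level in its notch, pointing to carrier -y; grows as its outer end is lifted, moving up and in over the rod; clear of the notch from 0.7, upright at 1.57; drops back by its own weight when let go
- bolt_left_grip (a point): middle of the orange grip (14 mm thick, 20 mm long) at the outer end of the left bolt's handle, 34 mm from the rod's axis; at carrier (-24, +74, 44) mm when home and down. Can be pinched from above, fingers on its carrier -x and +x sides; it pivots between the fingers as it is lifted in an arc about the rod. The notch cheeks end 17 mm from the rod's axis
- bolt_right_grip (a point): middle of the orange grip (14 mm thick, 20 mm long) at the outer end of the right bolt's handle, 34 mm from the rod's axis; at carrier (-24, -74, 44) mm when home and down. Can be pinched from above, fingers on its carrier -x and +x sides; it pivots between the fingers as it is lifted in an arc about the rod. The notch cheeks end 17 mm from the rod's axis
- yellow_cast_mid (a point): yellow stone quadrant cast: plinth 60 long (x) x 34 wide (y) x 24 mm high, a row of teeth 14 mm wide on top, 37 mm high in all, about 110 g. This point: middle of the plinth, 12 mm above its underside, z up. Teeth from x = -13 to 27 mm, 10 mm in from the long sides and 3 mm or more from the ends; bare heel at x -30 to -13 mm. Starts in either bay
- yellow_cast: the same cast, origin at the centre of its underside
- yellow_cast_teeth: the brittle row of teeth on the yellow cast, 24 to 37 mm above its underside, same origin as the cast
- brown_cast_mid (a point): the brown quadrant cast in the other bay, same shape and point as the yellow one; it stays bolted in
- clamp: ratchet cast clamp, fixed: blue-grey plate 150 x 214 x 10 mm, origin at the centre of its underside, x away from the robot, y left at yaw 0. Towards -y a steel bed (x -22 to 22, top at 22 mm) between two jaws 40 mm long in x, tops at 48 mm: the 60 mm cast sticks out 10 mm at both ends, where it can be held by its ends; beside its long sides there is no room for fingers
- nest (a point): on the bed, 22 mm above the clamp's underside, at clamp (0, -60) mm: where the middle of the cast's underside is when clamped, lengthwise along clamp x, either way round. Fixed jaw's face at y = -17 mm from here; the moving pad faces it across a gap of 51.4 mm minus 10 mm per rad of the knob (41 to 51 mm at the start) and pushes the cast along the bed against the fixed jaw
- pad: sprung pad of the moving jaw, 40 mm long, 25 mm high, spring 1.5 N/mm; at the red tooth it presses the cast with about 7 N
- ratchet_knob (a joint): knob and ratchet wheel at clamp (0, 65) mm, vertical axis. Value in rad, grows clockwise from above, closing the jaw. 12 teeth 0.5236 apart: the pawl drops in about 0.02 past each multiple of 0.5236 and catches there; let go short of it, the wheel springs back to the last tooth. Red tooth caught at 2.094; starts caught 2, 3 or 4 teeth before. Takes 0.05 to 0.2 N m; cannot be turned back
- knob_grip (a point): on the knob's axis, 52 mm above the clamp's underside: where to pinch the black bar (46 mm long along this point's x, 12 mm thick, from 30 to 61 mm up). Below it a round foot 38 mm across, top at 31 mm, and the wheel, 66 mm across, top at 28 mm. The point turns with the knob; its x lies along clamp x when the knob's value is 0
- pawl (a joint): brass sprung pawl at the wheel's +x side: 0 rad = dropped in behind a tooth, about 0.12 when riding on a tooth's crest
- arch_model: bystander: full-arch brown model on a white plaster base, 70 x 62 x 34 mm; origin under its centre
- wax_jar: bystander: white jar with green lid, 54 mm across, 55 mm high; origin under its centre
- bur_block: bystander: blue block with burs standing in it, 80 x 40 mm, 44 mm high; origin under its centre
- mix_bowl: bystander: green mixing bowl, 110 mm across, 70 mm high; origin under its centre
- plaster_spatula: bystander: plaster spatula lying flat, 210 mm long; origin under its middle
- brush: bystander: brush lying flat, 170 mm long; origin under its middle

How it is judged:
By the outcome, as a careful person would: the job done as asked, in the order asked, and still so for the second after the job is handed in, with the robot touching nothing.
It also fails if it takes over 72 s, if anything falls off the work surface, if the arm or the gripper's body presses on something with over 40 N, if the wrist force passes 120 N, or if a joint passes its speed limit or range.

## Robot

A 7-joint arm with a two-finger parallel gripper is mounted at the origin on the work surface. World frame = base frame: x ahead of the robot, y to its left, z up, the work surface at z = 0. Lengths are in m, angles in rad, forces in N, time in s.
With the tool pointing down it reaches from about 0.4 to 0.85 m from the base axis. Payload 10.4 kg.
Tool frame: the origin (TCP) lies between the finger pads; the fingertips stand tcp_to_tips ahead of it and the grasp point (between the pads) lies 8 mm behind it (tcp_to_tips is the distance from the TCP to the fingertips, in m); z points along the fingers, y is the line along which they close (so a half turn about z gives the same grasp; the last joint's range is limited). The gripper opens to 85 mm and grips with 20 to 120 N. Pads are 22 mm wide; open, the fingers measure 114 mm over their backs; the gripper's body (76 mm by 85 mm) begins 54 mm behind the grasp point. The pads swing forward as they close: fully open they stand 13 mm farther back than shut.
Start: joints at [1.161, 0.332, -0.065, 1.46, 0.022, 1.35, -0.088], TCP at [0.236, -0.579, 0.242] pointing down, gripper open.
Joint ranges: [-2.6, 2.6], [-0.5, 2.12], [-1.47, 1.34], [0.16, 2.42], [-1.27, 4.41], [0.06, 2.06], [-2.6, 2.6]. Speed limits (rad/s): [2.22, 2.22, 2.79, 2.79, 3.14, 3.14, 3.14].

## Interface

Orientations are given as a unit quaternion [x, y, z, w].
In Python, from workcell import * gives the robot as it stands.
- The arm moves only by the tool apply_moves, never from a script. Its argument "rows" is a list of rows, each an object of numbers: "x", "y", "z": the shift along the tool's x, y, z in mm; "ax", "ay", "az": the turn, a rotation vector about the tool's x, y, z in degrees; "gripper": the closure, from 0 (fully open) to 1 (shut). A call has 1 to 5 rows; each row shifts and turns the commanded pose from where the row before left it, along the tool's axes as they then stand; what a row does not reach is not made up. A row lasts 1/12 s, in which the tool goes at most 41.7 mm and 7.16 degrees, less where a joint would pass 70% of its speed; a pose out of reach is approached as far as the arm can. A call with a gripper value outside its range is refused whole. The fingers move at their own pace and stop on an object; "newtons" is the grip in N (left out, the last holds). Time passes only in rows, so rows that do not move let the fingers close. It gives the time, the measured TCP pose, the force, the opening and the grip force at its end, in the units of the state.
- get_obs(): the state, without advancing time (a new reading comes with each control period).
- camera(name): name is "side" or "top"; returns a dict with "color" (480x640x3 uint8, red, green, blue), "fov_y" (degrees; the focal length in pixels is half the picture's height over the tangent of half this angle, whatever the lens; pixels are square), "cx", "cy" (the principal point, pixels), "rvec" (rotation vector, rad) and "tvec" (3), from world to camera coordinates, as OpenCV has them. Camera axes: x right, y down, z forward; pixel columns grow to the right and rows downward; lengths in m; the calibration is good to about 2 mm. A picture is of the moment at which its call begins. There is no depth.
- hand_in(): hands the job in; it is judged then, once.
The state is a dict: "clock": time; "joint_pos": joint angles; "joint_velocities": joint speeds; "tau": joint torques, N m; "position": TCP position; "ee_rot": TCP orientation; "ft_force": force on the tool from outside, world axes, zero at the start; "torque": the same for the moment, N m; "grip_width": opening from 0.0 (shut) to 1.0 (fully open); "grasp_force": force on a finger pad.
Only numpy, scipy, OpenCV 4.12 (cv2) and the standard library are available. Lean on these libraries where they do the work, as an engineer would, in place of code of your own. Each camera call takes 0.05 s, during which the arm holds its last target. There are 200 camera calls.

## Working session

There is one attempt and no reset: what is moved stays moved. The work goes in short steps, Python scripts to look and compute and a tool call to move; the robot and the scene stay as the last step left them, time stands still between calls to the robot, and variables do not carry over. Pictures are saved under pics/ and viewed, at most 11 in all, crops included, and the job is handed in when it is done.

Besides the shell and the picture viewer there is one more tool, called after "Call:" as a command line: name --argument value ..., lists and objects as JSON in quotes. apply_moves: Moves the arm, as the interface text tells. Its arguments: {"type":"object","properties":{"rows":{"type":"array","items":{"type":"object","properties":{"x":{"type":"number"},"y":{"type":"number"},"z":{"type":"number"},"ax":{"type":"number"},"ay":{"type":"number"},"az":{"type":"number"},"gripper":{"type":"number"}}}},"newtons":{"type":"number"}},"required":["rows"]}

```bash
ls; mkdir -p pics; cat > h.py <<'E'
from workcell import *
import numpy as np, cv2
from scipy.spatial.transform import Rotation as R
def cam(n):
    c=camera(n); c['f']=240/np.tan(np.radians(c['fov_y'])/2)
    c['Rm']=cv2.Rodrigues(np.array(c['rvec'],float))[0]; c['t']=np.array(c['tvec'],float).ravel(); return c
def ray(c,u,v):
    d=c['Rm'].T@np.array([(u-c['cx'])/c['f'],(v-c['cy'])/c['f'],1]); return -c['Rm'].T@c['t'],d
def plane(c,u,v,z):
    o,d=ray(c,u,v); return o+d*(z-o[2])/d[2]
def proj(c,p):
    q=c['Rm']@np.array(p)+c['t']; return np.array([c['cx'],c['cy']])+c['f']*q[:2]/q[2]
def save(c,n,box=None,s=1):
    im=c['color'][...,::-1]
    if box: x0,y0,x1,y1=box; im=im[y0:y1,x0:x1]
    cv2.imwrite('pics/'+n,cv2.resize(im,None,fx=s,fy=s,interpolation=cv2.INTER_CUBIC))
E
python3 - <<'E'
from h import *
o=get_obs(); print(o)
try: print(tcp_to_tips)
except Exception as e: print(e)
for n in('top','side'):
    c=cam(n); print(n,c['fov_y'],c['cx'],c['cy'],ray(c,320,240),c['f']); save(c,n+'0.png')
E
```

```text
pics
{'clock': 0.0, 'joint_pos': array([ 1.16141691,  0.33287058, -0.06467942,  1.46097484,  0.02160866,
        1.34988375, -0.08849249]), 'joint_velocities': array([ 5.64340948e-04,  2.55212954e-03, -1.51513019e-03,  2.07327312e-03,
        1.25310065e-03, -2.05166830e-05, -1.05735338e-03]), 'tau': array([-1.15320063e-04, -6.25426698e+01,  4.91819100e-02, -3.91602802e+01,
        1.59689347e-02,  9.82322905e-03,  1.68176769e-05]), 'position': array([ 0.2355969 , -0.57849633,  0.24150067]), 'ee_rot': array([ 9.81357043e-01,  1.92192181e-01, -1.78835680e-04, -6.97895570e-04]), 'ft_force': array([ 0.45707061,  0.28431305, -0.05752397]), 'torque': array([-0.01048092,  0.02183684, -0.03123361]), 'grasp_force': 0.0, 'grip_width': 0.9982302751903452}
0.011
top 49.994156980596834 320.0753013123699 241.07213503824516 (array([0.42131951, 0.00488164, 1.42746013]), array([ 0.14828625,  0.0033055 , -0.98894116])) 514.7501855864443
side 52.13602818463485 322.2584614964747 238.00688288696594 (array([0.38315713, 0.75193389, 0.84410741]), array([ 0.22168651, -0.6599379 , -0.71789606])) 490.5939904379557
```

View pics/top0.png

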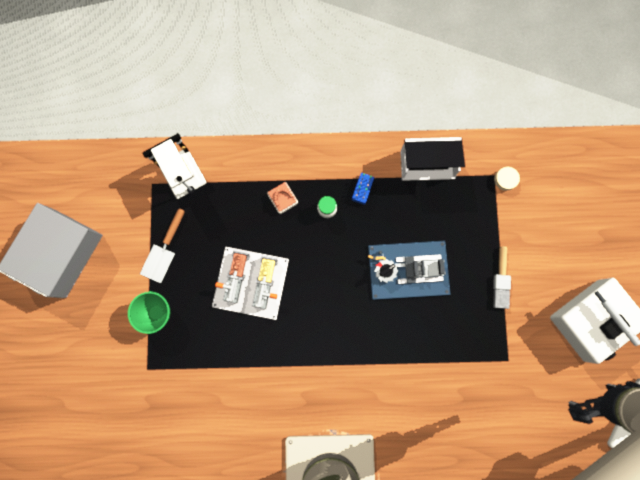

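View pics/side0.png

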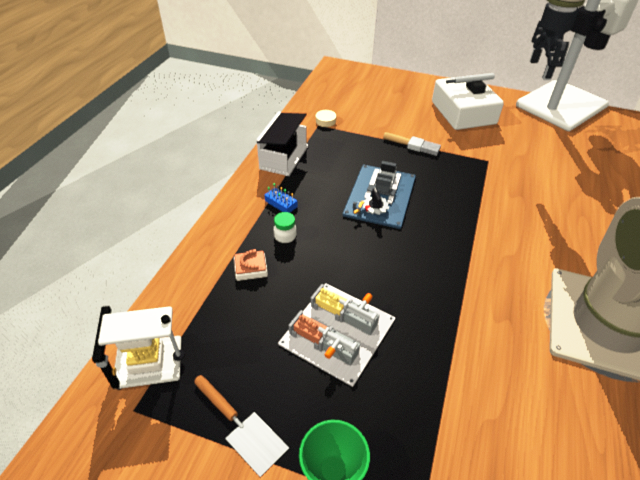

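The top view shows the carrier near (251,283) with yellow in the right bay, and the clamp near (409,270) with its knob to the left at about (385,270). I'll measure both now.

```bash
cat > m.py <<'E'
from h import *
c=cam('top'); s=cam('side')
def blob(c,mask,box,minA=8):
    x0,y0,x1,y1=box; m=np.zeros(mask.shape,np.uint8); m[y0:y1,x0:x1]=mask[y0:y1,x0:x1]
    n,l,st,ce=cv2.connectedComponentsWithStats(m)
    return [(st[i,4],ce[i].round(1),l==i) for i in sorted(range(1,n),key=lambda i:-st[i,4]) if st[i,4]>=minA]
def hsv(c): return cv2.cvtColor(c['color'],cv2.COLOR_RGB2HSV)
def rect(c,m,z):
    p=cv2.findContours(m.astype(np.uint8),cv2.RETR_EXTERNAL,cv2.CHAIN_APPROX_NONE)[0]
    p=max(p,key=cv2.contourArea)[:,0]
    w=np.array([plane(c,u,v,z)[:2] for u,v in p])*1000
    return cv2.minAreaRect(w.astype(np.float32))
E
python3 - <<'E'
from m import *
h=hsv(c); g=c['color'].max(2)
a=blob(c,g>45,(200,235,300,330))[0]; print('carrier',a[0],a[1],rect(c,a[2],.006))
a=blob(c,g>45,(355,232,465,308))[0]; print('clamp',a[0],a[1],rect(c,a[2],.010))
H,S,V=cv2.split(h)
for nm,m in [('yellow',(H>20)&(H<32)&(S>90)&(V>120)),('orange',(H>5)&(H<14)&(S>200)&(V>180))]:
    for k,bx in((c,(200,235,300,330)),(s,(270,275,400,385))):
        hh,ss,vv=cv2.split(hsv(k)); 
        m=(hh>20)&(hh<32)&(ss>90)&(vv>120) if nm=='yellow' else (hh>5)&(hh<15)&(ss>200)&(vv>180)
        for b in blob(k,m,bx)[:3]: print(nm,b[0],b[1],plane(k,*b[1],.044).round(4))
save(c,'c1.png',(205,240,300,325),7); save(c,'c2.png',(360,230,460,305),8)
E
```

```text
carrier 4359 [250.3 282.7] ((521.4178466796875, 206.63482666015625), (191.06954956054688, 177.1206512451172), 77.53357696533203)
clamp 4262 [409.1 269.6] ((546.0343627929688, -231.1580810546875), (152.94285583496094, 220.44100952148438), 2.235910654067993)
yellow 100 [264.3 267.1] [0.5584 0.1615 0.044 ]
yellow 8 [260.2 279.1] [0.5263 0.1728 0.044 ]
yellow 438 [328.7 301.6] [0.556  0.1742 0.044 ]
orange 29 [329.4 353.7] [0.5163 0.2874 0.044 ]
orange 24 [367.6 296.9] [0.485  0.1357 0.044 ]
```

View pics/c1.png

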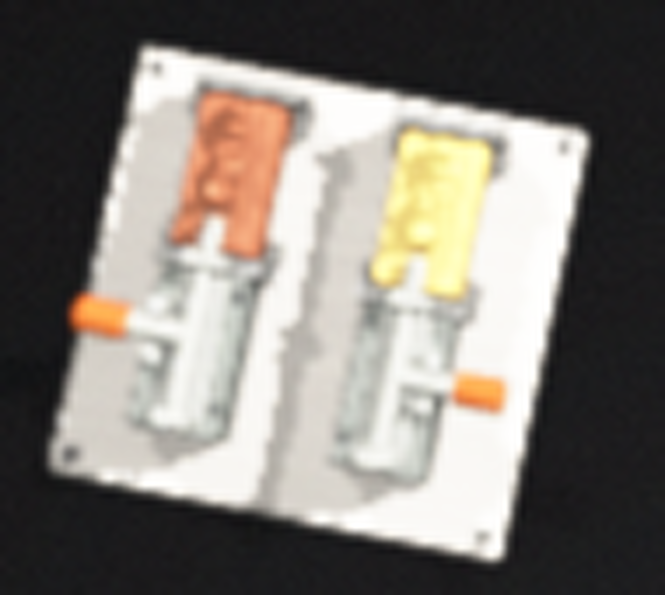

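View pics/c2.png

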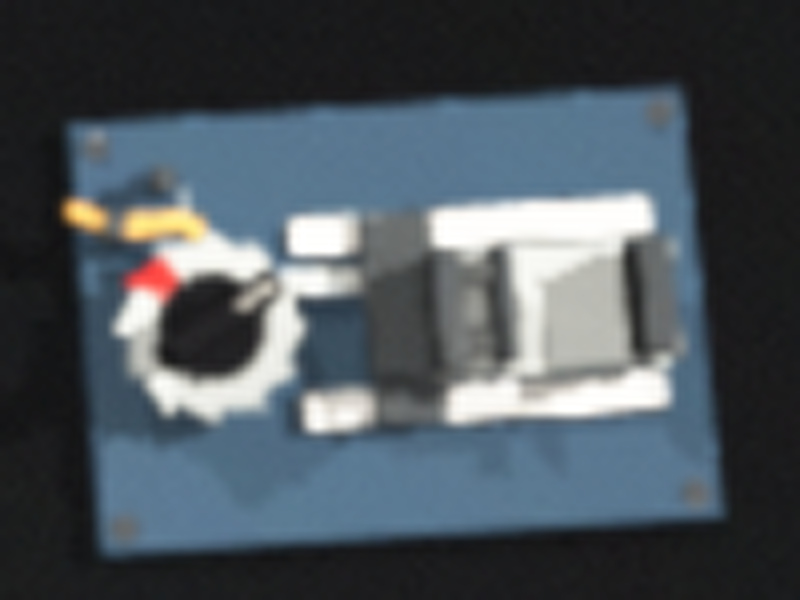

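```bash
cat > pose.py <<'E'
from m import *
def corners(cm,pts,w=4):
    g=cv2.cvtColor(cm['color'],cv2.COLOR_RGB2GRAY)
    p=np.array(pts,np.float32).reshape(-1,1,2)
    return cv2.cornerSubPix(g,p,(w,w),(-1,-1),(3,50,.01))[:,0]
def rigid(loc,w):
    loc=np.array(loc);w=np.array(w);a=loc-loc.mean(0);b=w-w.mean(0)
    th=np.arctan2((a[:,0]*b[:,1]-a[:,1]*b[:,0]).sum(),(a*b).sum())
    M=np.array([[np.cos(th),-np.sin(th)],[np.sin(th),np.cos(th)]])
    t=w.mean(0)-M@loc.mean(0); return th,t,(w-(loc@M.T+t))
E
python3 - <<'E'
from pose import *
def do(name,pts,loc,z):
    p=corners(c,pts); w=[plane(c,u,v,z)[:2] for u,v in p]; th,t,r=rigid(loc,w)
    print(name,'top',p.round(1).tolist(),np.degrees(th).round(2),t.round(4),(r*1000).round(1).tolist())
    M=R.from_euler('z',th).as_matrix()[:2,:2]
    q=[proj(s,[*(M@l+t),z]) for l in np.array(loc)]
    p=corners(s,q); w2=[plane(s,u,v,z)[:2] for u,v in p]; th,t,r=rigid(loc,w2)
    print(name,'side',np.round(q,1).tolist(),p.round(1).tolist(),np.degrees(th).round(2),t.round(4),(r*1000).round(1).tolist())
    th,t,r=rigid(list(loc)*2,w+w2); print('both',np.degrees(th),t)
L=lambda a,b:[(a,b),(a,-b),(-a,-b),(-a,b)]
do('carrier',[(225,246),(288.5,258),(276,319.5),(211.7,306.7)],L(.085,.09),.006)
do('clamp',[(367.8,244.7),(445,240.3),(450.3,294),(372.2,299)],L(.075,.107),.010)
save(s,'s1.png',(270,155,420,385),2.6)
E
```

```text
carrier top [[225.10000610351562, 246.1999969482422], [288.70001220703125, 258.6000061035156], [275.8999938964844, 319.79998779296875], [211.39999389648438, 306.29998779296875]] -12.66 [0.5207 0.2049] [[0.1, 0.7], [0.4, -0.6], [-0.9, -0.5], [0.3, 0.4]]
carrier side [[279.7, 342.2], [327.3, 282.5], [397.3, 317.0], [354.8, 384.8]] [[277.29998779296875, 343.1000061035156], [325.79998779296875, 282.70001220703125], [395.20001220703125, 317.29998779296875], [352.3999938964844, 385.8999938964844]] -12.74 [0.5242 0.2077] [[0.1, 0.9], [-0.6, -1.0], [0.5, -0.7], [0.0, 0.8]]
both -12.697932983651885 [0.52241887 0.20627574]
clamp top [[368.29998779296875, 245.10000610351562], [444.3999938964844, 240.5], [449.79998779296875, 294.1000061035156], [372.29998779296875, 298.70001220703125]] 2.14 [ 0.546 -0.233] [[-0.7, -0.8], [-0.8, 1.0], [0.6, 0.7], [0.9, -0.8]]
clamp side [[343.3, 213.2], [363.6, 163.8], [416.8, 174.3], [402.5, 226.2]] [[342.3999938964844, 213.6999969482422], [362.70001220703125, 164.8000030517578], [415.20001220703125, 174.89999389648438], [400.29998779296875, 227.10000610351562]] 1.96 [ 0.5487 -0.2287] [[-1.4, -1.6], [-1.2, 1.3], [1.3, -0.3], [1.3, 0.6]]
both 2.0510296859781736 [ 0.54733937 -0.23086852]
```

View pics/s1.png

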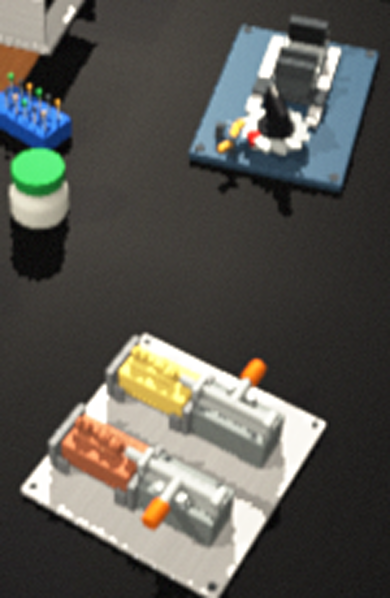

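The crop shows the yellow cast in the right bay, its bolt handle level towards -y. The knob bar points about 60° clockwise, so its value is 1.05, two teeth before red. I'll rotate the tool and approach the right bolt grip.

Call:
apply_moves --rows '[{"az": -6.9, "gripper": 0.45}, {"az": -6.9, "gripper": 0.45}, {"az": -6.9, "gripper": 0.45}, {"az": -6.9, "gripper": 0.45}, {"az": -6.9, "gripper": 0.45}]' --newtons 20

```text
invalid input at $.rows[0]: expected keys x, y, z, ax, ay, az, gripper
```

Call:
apply_moves --rows '[{"az": -6.9}, {"az": -6.9}, {"az": -6.8}, {"x": 31, "y": 11.5}, {"x": 31, "y": 11.5}]'

```text
invalid input at $.rows[0]: expected keys x, y, z, ax, ay, az, gripper
```

Call:
apply_moves --rows '[{"x": 31, "y": 11.5}, {"x": 31, "y": 11.5}, {"x": 31, "y": 11.5}, {"x": 31, "y": 11.5}, {"x": 31, "y": 11.5}]'

```text
invalid input at $.rows[0]: expected keys x, y, z, ax, ay, az, gripper
```

Call:
apply_moves --rows '[{"x": 31, "y": 11.5}, {"x": 31, "y": 11.5}, {"x": 31, "y": 11.5}, {"x": 31, "y": 11.5}, {"x": 31, "y": 11.5}]'

```text
invalid input at $.rows[0]: expected keys x, y, z, ax, ay, az, gripper
```

Call:
apply_moves --rows '[{"x": 32, "y": -4.4}, {"x": 32, "y": -4.4}, {"x": 32, "y": -4.4}, {"x": 32, "y": -4.4}, {"x": 32, "y": -4.4}]'

```text
invalid input at $.rows[0]: expected keys x, y, z, ax, ay, az, gripper
```

Call:
apply_moves --rows '[{"x": 32, "y": -4.4}, {"x": 32, "y": -4.4}, {"x": 32, "y": -4.4}, {"x": 32, "y": -4.4}, {"x": 32, "y": -4.4}]'

```text
invalid input at $.rows[0]: expected keys x, y, z, ax, ay, az, gripper
```

```bash
cat > go.py <<'E'
from h import *
# python3 go.py frame lx ly z [tool_y_angle_deg]: world target and tool-frame delta
import sys
F={'car':(-12.70,.5224,.2063),'clamp':(2.05,.5473,-.2309),'w':(0,0,0)}
def go(f,lx,ly,z,ang=None):
    a,tx,ty=F[f]; M=R.from_euler('z',a,degrees=True).as_matrix()
    p=M@[lx,ly,0]+[tx,ty,z]; o=get_obs(); T=R.from_quat(o['ee_rot'])
    d=T.inv().apply(p-o['position'])*1000; ax=T.as_matrix()
    ya=np.degrees(np.arctan2(ax[1,1],ax[0,1])); 
    az=None if ang is None else -((a+ang-ya+90)%180-90)
    print('t',round(o['clock'],2),'pos',o['position'].round(4),'ya-frame',round(ya-a,2),'tilt',(ax[:2,2]).round(4),'goal',p.round(4),'delta',d.round(1),'az',az,'w',round(o['grip_width']*85,1),'g',round(float(o['grasp_force']),1),'F',o['ft_force'].round(1))
if __name__=='__main__':
    v=sys.argv; go(v[1],*map(float,v[2:]))
E
python3 go.py car -.024 -.074 .036 0; python3 -c "
from h import *
print(get_obs()['joint_pos'])"
```

```text
t 0.3 pos [ 0.2357 -0.5787  0.242 ] ya-frame -55.14 tilt [-0.0002  0.0005] goal [0.4827 0.1394 0.036 ] delta [ 499.6 -571.8  206.3] az -55.13853149246398 w 84.9 g 0.0 F [-0.   0.   0.5]
[ 1.16140908  0.332457   -0.0647184   1.46040508  0.02157696  1.34993267
 -0.08851867]
```

All seven keys are required in each row.

Call:
apply_moves --rows '[{"x": 0, "y": 0, "z": 0, "ax": 0, "ay": 0, "az": -6.9, "gripper": 0.45}, {"x": 0, "y": 0, "z": 0, "ax": 0, "ay": 0, "az": -6.9, "gripper": 0.45}, {"x": 0, "y": 0, "z": 0, "ax": 0, "ay": 0, "az": -6.9, "gripper": 0.45}, {"x": 0, "y": 0, "z": 0, "ax": 0, "ay": 0, "az": -6.9, "gripper": 0.45}, {"x": 0, "y": 0, "z": 0, "ax": 0, "ay": 0, "az": -6.9, "gripper": 0.45}]' --newtons 20

```text
clock: 0.72
position: [0.2358, -0.5788, 0.2422]
ee_rot: [0.879, 0.477, 0.0, -0.0]
ft_force: [-0.1, 0.7, -0.2]
grip_width: 0.552
grasp_force: 0.0
```

Call:
apply_moves --rows '[{"x": 0, "y": 0, "z": 0, "ax": 0, "ay": 0, "az": -6.9, "gripper": 0.45}, {"x": 0, "y": 0, "z": 0, "ax": 0, "ay": 0, "az": -6.9, "gripper": 0.45}, {"x": 0, "y": 0, "z": 0, "ax": 0, "ay": 0, "az": -6.8, "gripper": 0.45}, {"x": 31, "y": 11.5, "z": 0, "ax": 0, "ay": 0, "az": 0, "gripper": 0.45}, {"x": 31, "y": 11.5, "z": 0, "ax": 0, "ay": 0, "az": 0, "gripper": 0.45}]'

```text
clock: 1.13
position: [0.2707, -0.5238, 0.2417]
ee_rot: [0.782, 0.623, -0.0, -0.0]
ft_force: [1.6, 1.1, 0.9]
grip_width: 0.549
grasp_force: 0.0
```

Call:
apply_moves --rows '[{"x": 31, "y": 11.5, "z": 0, "ax": 0, "ay": 0, "az": 0, "gripper": 0.45}, {"x": 31, "y": 11.5, "z": 0, "ax": 0, "ay": 0, "az": 0, "gripper": 0.45}, {"x": 31, "y": 11.5, "z": 0, "ax": 0, "ay": 0, "az": 0, "gripper": 0.45}, {"x": 31, "y": 11.5, "z": 0, "ax": 0, "ay": 0, "az": 0, "gripper": 0.45}, {"x": 31, "y": 11.5, "z": 0, "ax": 0, "ay": 0, "az": 0, "gripper": 0.45}]'

```text
clock: 1.55
position: [0.3627, -0.3835, 0.2424]
ee_rot: [0.781, 0.624, -0.0, 0.0]
ft_force: [1.0, -0.7, 0.2]
grip_width: 0.558
grasp_force: 0.0
```

Call:
apply_moves --rows '[{"x": 31, "y": 11.5, "z": 0, "ax": 0, "ay": 0, "az": 0, "gripper": 0.45}, {"x": 31, "y": 11.5, "z": 0, "ax": 0, "ay": 0, "az": 0, "gripper": 0.45}, {"x": 31, "y": 11.5, "z": 0, "ax": 0, "ay": 0, "az": 0, "gripper": 0.45}, {"x": 31, "y": 11.5, "z": 0, "ax": 0, "ay": 0, "az": 0, "gripper": 0.45}, {"x": 31, "y": 11.5, "z": 0, "ax": 0, "ay": 0, "az": 0, "gripper": 0.45}]'

```text
clock: 1.97
position: [0.453, -0.245, 0.2425]
ee_rot: [0.781, 0.624, -0.0, 0.0]
ft_force: [0.2, -0.2, 0.1]
grip_width: 0.552
grasp_force: 0.0
```

Call:
apply_moves --rows '[{"x": 32, "y": -4.4, "z": 0, "ax": 0, "ay": 0, "az": 0, "gripper": 0.45}, {"x": 32, "y": -4.4, "z": 0, "ax": 0, "ay": 0, "az": 0, "gripper": 0.45}, {"x": 32, "y": -4.4, "z": 0, "ax": 0, "ay": 0, "az": 0, "gripper": 0.45}, {"x": 32, "y": -4.4, "z": 0, "ax": 0, "ay": 0, "az": 0, "gripper": 0.45}, {"x": 32, "y": -4.4, "z": 0, "ax": 0, "ay": 0, "az": 0, "gripper": 0.45}]'

```text
clock: 2.38
position: [0.4661, -0.084, 0.2424]
ee_rot: [0.781, 0.624, -0.0, 0.0]
ft_force: [1.3, 0.2, 0.1]
grip_width: 0.551
grasp_force: 0.0
```

Call:
apply_moves --rows '[{"x": 32, "y": -4.4, "z": 20, "ax": 0, "ay": 0, "az": 0, "gripper": 0.45}, {"x": 32, "y": -4.4, "z": 20, "ax": 0, "ay": 0, "az": 0, "gripper": 0.45}, {"x": 32, "y": -4.4, "z": 20, "ax": 0, "ay": 0, "az": 0, "gripper": 0.45}, {"x": 32, "y": -4.4, "z": 20, "ax": 0, "ay": 0, "az": 0, "gripper": 0.45}, {"x": 32, "y": -4.4, "z": 20, "ax": 0, "ay": 0, "az": 0, "gripper": 0.45}]'

```text
clock: 2.8
position: [0.48, 0.0768, 0.1417]
ee_rot: [0.781, 0.624, 0.0, 0.0]
ft_force: [1.0, -0.6, 0.2]
grip_width: 0.55
grasp_force: 0.0
```

```bash
python3 go.py car -.024 -.074 .036 0; python3 -c "
from h import *
print(get_obs()['joint_pos'])"
```

```text
t 2.8 pos [0.48   0.0768 0.1417] ya-frame -0.06 tilt [ 0.0011 -0.0003] goal [0.4827 0.1394 0.036 ] delta [ 61.6 -11.3 105.7] az -0.061065979189052655 w 46.8 g 0.0 F [ 1.  -0.6  0.2]
[ 0.46413909  0.18685979 -0.77235233  1.91089071  0.14671795  1.09953597
 -0.58903105]
```

Call:
apply_moves --rows '[{"x": 20.6, "y": -3.8, "z": 12, "ax": 0, "ay": 0, "az": 0, "gripper": 0.45}, {"x": 20.5, "y": -3.8, "z": 12, "ax": 0, "ay": 0, "az": 0, "gripper": 0.45}, {"x": 20.5, "y": -3.7, "z": 12, "ax": 0, "ay": 0, "az": 0, "gripper": 0.45}, {"x": 0, "y": 0, "z": 12, "ax": 0, "ay": 0, "az": 0, "gripper": 0.45}, {"x": 0, "y": 0, "z": 0, "ax": 0, "ay": 0, "az": 0, "gripper": 0.45}]'

```text
clock: 3.22
position: [0.4812, 0.1386, 0.0923]
ee_rot: [0.78, 0.625, -0.001, -0.001]
ft_force: [-0.1, 0.2, 0.1]
grip_width: 0.552
grasp_force: 0.0
```

```bash
python3 go.py car -.024 -.074 .036 0; python3 - <<'E'
from h import *
s=cam('side'); a=s['color'][250:390,270:410]; c=cam('top'); b=c['color'][230:330,205:305]
i=np.hstack([cv2.resize(a,(400,400),interpolation=2),cv2.resize(b,(400,400),interpolation=2)])
cv2.imwrite('pics/g1.png',i[...,::-1])
E
```

```text
t 3.22 pos [0.4812 0.1386 0.0923] ya-frame 0.1 tilt [-0.0032 -0.0001] goal [0.4827 0.1394 0.036 ] delta [ 1.1  1.5 56.3] az 0.09560988592684794 w 47.0 g 0.0 F [-0.1  0.2  0.1]
```

View pics/g1.png

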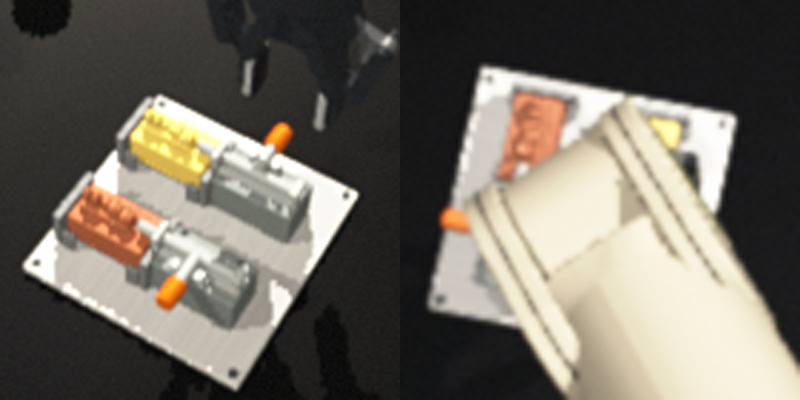

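```bash
python3 - <<'E'
from h import *
s=cam('side'); o=get_obs()['position']
for dz in(.008,.011): print(proj(s,o-[0,0,dz]))
print('grip expected',proj(s,[.4827,.1394,.044]), 'cam-plane pt of tip mid',plane(s,369.4,289,.0923-.009), o)
E
```

```text
[370.20957159 284.43622213]
[370.07774428 285.39024942]
grip expected [368.1955175  298.55084962] cam-plane pt of tip mid [0.48186124 0.14593972 0.0833    ] [0.48295695 0.13701825 0.09472552]
```

Call:
apply_moves --rows '[{"x": 1, "y": 0.5, "z": 14, "ax": 0, "ay": 0, "az": 0, "gripper": 0.45}, {"x": 1, "y": 0.5, "z": 14, "ax": 0, "ay": 0, "az": 0, "gripper": 0.45}, {"x": 0, "y": 0, "z": 14, "ax": 0, "ay": 0, "az": 0, "gripper": 0.45}, {"x": 0, "y": 0, "z": 14, "ax": 0, "ay": 0, "az": 0, "gripper": 0.45}, {"x": 0, "y": 0, "z": 0, "ax": 0, "ay": 0, "az": 0, "gripper": 0.45}]'

```text
clock: 3.78
position: [0.4828, 0.1383, 0.0361]
ee_rot: [0.782, 0.624, -0.002, -0.001]
ft_force: [-1.1, -0.3, -0.3]
grip_width: 0.55
grasp_force: 0.0
```

Call:
apply_moves --rows '[{"x": 0, "y": 0, "z": 0, "ax": 0, "ay": 0, "az": 0, "gripper": 0.6}, {"x": 0, "y": 0, "z": 0, "ax": 0, "ay": 0, "az": 0, "gripper": 0.75}, {"x": 0, "y": 0, "z": 0, "ax": 0, "ay": 0, "az": 0, "gripper": 0.75}]'

```text
clock: 4.03
position: [0.4847, 0.1397, 0.0392]
ee_rot: [0.781, 0.624, 0.001, 0.0]
ft_force: [-0.5, 0.7, 1.1]
grip_width: 0.253
grasp_force: 0.0
```

```bash
python3 go.py car -.024 -.074 .036 0
```

```text
t 4.03 pos [0.4847 0.1397 0.0392] ya-frame -0.06 tilt [0.0015 0.0001] goal [0.4827 0.1394 0.036 ] delta [-0.7 -1.9  3.2] az -0.058864014019391675 w 21.5 g 0.0 F [-0.5  0.7  1.1]
```

Call:
apply_moves --rows '[{"x": 0, "y": 0, "z": 0, "ax": 0, "ay": 0, "az": 0, "gripper": 0.85}, {"x": 0, "y": 0, "z": 0, "ax": 0, "ay": 0, "az": 0, "gripper": 0.9}, {"x": 0, "y": 0, "z": 0, "ax": 0, "ay": 0, "az": 0, "gripper": 0.9}, {"x": 0, "y": 0, "z": 0, "ax": 0, "ay": 0, "az": 0, "gripper": 0.9}, {"x": 0, "y": 0, "z": 0, "ax": 0, "ay": 0, "az": 0, "gripper": 0.9}]'

```text
clock: 4.45
position: [0.4844, 0.1398, 0.0389]
ee_rot: [0.781, 0.624, 0.0, 0.0]
ft_force: [-2.6, -1.2, 7.4]
grip_width: 0.151
grasp_force: 19.9
```

```bash
for i in 1 2 3; do python3 -c "
from h import *
import go
for k in range(2): camera('top'); go.go('car',-.024,-.074,.036,0)"; done
```

```text
t 4.5 pos [0.4844 0.1397 0.0389] ya-frame -0.04 tilt [ 0.0009 -0.0002] goal [0.4827 0.1394 0.036 ] delta [-0.7 -1.6  2.9] az -0.03826022497783299 w 13.2 g 19.9 F [-1.6 -1.1  7.6]
t 4.55 pos [0.4844 0.1398 0.0389] ya-frame -0.04 tilt [ 0.0009 -0.0002] goal [0.4827 0.1394 0.036 ] delta [-0.7 -1.6  2.9] az -0.03617626585030109 w 13.0 g 19.9 F [-2.9 -0.7  5.6]
t 4.6 pos [0.4844 0.1398 0.0389] ya-frame -0.04 tilt [ 0.0009 -0.0002] goal [0.4827 0.1394 0.036 ] delta [-0.7 -1.6  2.9] az -0.04082600325354235 w 13.0 g 19.9 F [-2.  -0.5  6.6]
t 4.65 pos [0.4844 0.1397 0.0389] ya-frame -0.04 tilt [ 0.0009 -0.0002] goal [0.4827 0.1394 0.036 ] delta [-0.7 -1.6  2.9] az -0.03888867572010213 w 13.0 g 19.9 F [-1.7 -0.3  6.2]
t 4.7 pos [0.4844 0.1398 0.0389] ya-frame -0.03 tilt [ 0.0008 -0.0002] goal [0.4827 0.1394 0.036 ] delta [-0.7 -1.5  2.9] az -0.034511639348608014 w 12.9 g 19.9 F [-2.4 -1.4  5.9]
t 4.75 pos [0.4844 0.1398 0.0389] ya-frame -0.03 tilt [ 0.0008 -0.0002] goal [0.4827 0.1394 0.036 ] delta [-0.7 -1.5  2.9] az -0.03480196576346373 w 12.9 g 19.9 F [-1.7 -0.4  6.6]
```

Call:
apply_moves --rows '[{"x": 0.3, "y": 0, "z": -4.7, "ax": 0, "ay": 0, "az": 0, "gripper": 0.9}, {"x": 1.0, "y": 0, "z": -4.7, "ax": 0, "ay": 0, "az": 0, "gripper": 0.9}, {"x": 1.6, "y": 0, "z": -4.5, "ax": 0, "ay": 0, "az": 0, "gripper": 0.9}, {"x": 2.2, "y": 0, "z": -4.2, "ax": 0, "ay": 0, "az": 0, "gripper": 0.9}, {"x": 2.8, "y": 0, "z": -3.8, "ax": 0, "ay": 0, "az": 0, "gripper": 0.9}]'

```text
clock: 5.17
position: [0.4854, 0.1469, 0.0604]
ee_rot: [0.781, 0.624, -0.001, 0.0]
ft_force: [-1.2, -3.1, -3.8]
grip_width: 0.158
grasp_force: 19.5
```

Call:
apply_moves --rows '[{"x": 3.3, "y": 0, "z": -3.4, "ax": 0, "ay": 0, "az": 0, "gripper": 0.9}, {"x": 3.8, "y": 0, "z": -2.9, "ax": 0, "ay": 0, "az": 0, "gripper": 0.9}, {"x": 4.1, "y": 0, "z": -2.4, "ax": 0, "ay": 0, "az": 0, "gripper": 0.9}, {"x": 4.4, "y": 0, "z": -1.8, "ax": 0, "ay": 0, "az": 0, "gripper": 0.9}, {"x": 0, "y": 0, "z": 0, "ax": 0, "ay": 0, "az": 0, "gripper": 0.9}]'

```text
clock: 5.58
position: [0.4897, 0.1635, 0.0714]
ee_rot: [0.781, 0.625, 0.0, 0.0]
ft_force: [-0.9, -3.3, 1.9]
grip_width: 0.152
grasp_force: 19.6
```

```bash
python3 go.py car -.024 -.0504 .068 0; python3 - <<'E'
from h import *
s=cam('side'); save(s,'g2.png',(310,240,420,340),5)
E
```

```text
t 5.58 pos [0.4897 0.1635 0.0714] ya-frame -0.01 tilt [0.0009 0.0001] goal [0.4879 0.1624 0.068 ] delta [-1.4 -1.5  3.4] az -0.0074941783978488274 w 12.9 g 19.6 F [-0.9 -3.3  1.9]
```

View pics/g2.png

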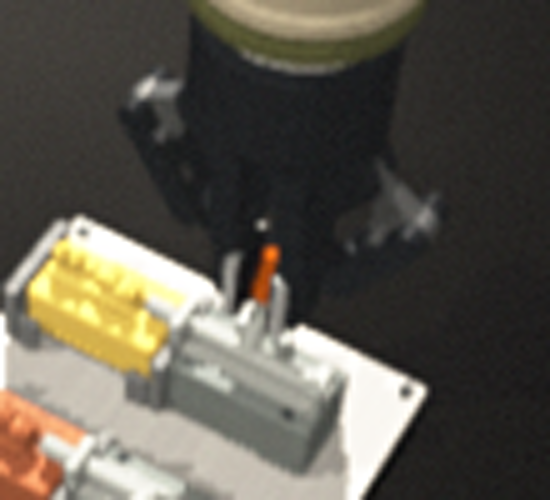

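The orange grip (crop 265,270) stands almost upright between the fingers. Next I'll draw the bolt.

Call:
apply_moves --rows '[{"x": 0, "y": -4, "z": 0, "ax": 0, "ay": 0, "az": 0, "gripper": 0.9}, {"x": 0, "y": -5, "z": 0, "ax": 0, "ay": 0, "az": 0, "gripper": 0.9}, {"x": 0, "y": -5, "z": 0, "ax": 0, "ay": 0, "az": 0, "gripper": 0.9}, {"x": 0, "y": -5, "z": 0, "ax": 0, "ay": 0, "az": 0, "gripper": 0.9}, {"x": 0, "y": -5, "z": 0, "ax": 0, "ay": 0, "az": 0, "gripper": 0.9}]'

```text
clock: 6.05
position: [0.4654, 0.1681, 0.0709]
ee_rot: [0.781, 0.624, 0.0, 0.0]
ft_force: [0.2, -2.5, 4.7]
grip_width: 0.152
grasp_force: 19.7
```

Call:
apply_moves --rows '[{"x": 0, "y": -1, "z": 0, "ax": 0, "ay": 0, "az": 0, "gripper": 0.9}, {"x": 0, "y": 0, "z": 0, "ax": 0, "ay": 0, "az": 0, "gripper": 0.9}]'

```text
clock: 6.22
position: [0.4643, 0.1683, 0.0709]
ee_rot: [0.781, 0.624, -0.0, 0.0]
ft_force: [-1.6, -2.0, 5.1]
grip_width: 0.148
grasp_force: 19.8
```

```bash
python3 go.py car -.048 -.0504 .068 0
```

```text
t 6.22 pos [0.4643 0.1683 0.0709] ya-frame -0.01 tilt [ 0.0001 -0.0003] goal [0.4645 0.1677 0.068 ] delta [-0.6  0.4  2.9] az -0.009412461606629563 w 12.6 g 19.8 F [-1.6 -2.   5.1]
```

Call:
apply_moves --rows '[{"x": -4.4, "y": 0, "z": 1.8, "ax": 0, "ay": 0, "az": 0, "gripper": 0.9}, {"x": -4.1, "y": 0, "z": 2.4, "ax": 0, "ay": 0, "az": 0, "gripper": 0.9}, {"x": -3.8, "y": 0, "z": 2.9, "ax": 0, "ay": 0, "az": 0, "gripper": 0.9}, {"x": 0, "y": 0, "z": 0, "ax": 0, "ay": 0, "az": 0, "gripper": 0.8}, {"x": 0, "y": 0, "z": 0, "ax": 0, "ay": 0, "az": 0, "gripper": 0.65}]'

```text
clock: 6.63
position: [0.4617, 0.1553, 0.063]
ee_rot: [0.781, 0.624, -0.001, -0.0]
ft_force: [-0.2, -0.4, 0.5]
grip_width: 0.326
grasp_force: 0.0
```

Call:
apply_moves --rows '[{"x": 0, "y": 0, "z": 0, "ax": 0, "ay": 0, "az": 0, "gripper": 0.5}, {"x": 0, "y": 0, "z": -25, "ax": 0, "ay": 0, "az": 0, "gripper": 0.4}, {"x": 0, "y": 0, "z": -30, "ax": 0, "ay": 0, "az": 0, "gripper": 0.32}, {"x": 0, "y": 0, "z": -30, "ax": 0, "ay": 0, "az": 0, "gripper": 0.32}, {"x": 0, "y": 0, "z": 0, "ax": 0, "ay": 0, "az": 0, "gripper": 0.32}]'

```text
clock: 7.05
position: [0.4645, 0.1573, 0.1537]
ee_rot: [0.781, 0.624, 0.003, 0.002]
ft_force: [1.3, 1.5, 0.4]
grip_width: 0.68
grasp_force: 0.0
```

```bash
python3 go.py car .040 -.040 .028 90; python3 - <<'E'
from m import *
save(s,'g3.png',(270,240,420,350),4)
for b in blob(s,cv2.inRange(hsv(s),(6,200,180),(14,255,255)),(270,275,420,385))[:3]: print(b[0],b[1])
# expected grip pix for drawn/down
import go
F=go.F['car'];M=R.from_euler('z',F[0],degrees=True).as_matrix()
for bx in(-.024,-.048): print(proj(s,M@[bx,-.074,0]+[F[1],F[2],.044]))
E
```

```text
t 7.05 pos [0.4645 0.1573 0.1537] ya-frame -0.03 tilt [0.0069 0.0011] goal [0.5526 0.1585 0.028 ] delta [ 20.2  84.8 126.3] az 89.97412313532305 w 57.8 g 0.0 F [1.3 1.5 0.4]
30 [329.6 353.6]
14 [380.1 303.2]
[368.18847716 298.54346771]
[378.66072976 303.67825373]
```

View pics/g3.png

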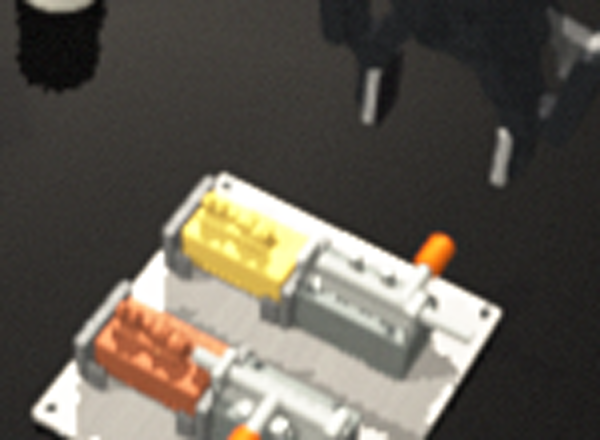

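Bolt is drawn about 25 mm (grip at 380,303 in the side view, as expected), and the cast is free. Next the cast grasp.

Call:
apply_moves --rows '[{"x": 5, "y": 21.2, "z": 0, "ax": 0, "ay": 0, "az": 7, "gripper": 0.32}, {"x": 0, "y": 0, "z": 0, "ax": 0, "ay": 0, "az": 7, "gripper": 0.32}, {"x": 0, "y": 0, "z": 0, "ax": 0, "ay": 0, "az": 7, "gripper": 0.32}, {"x": 0, "y": 0, "z": 0, "ax": 0, "ay": 0, "az": 7, "gripper": 0.32}, {"x": 0, "y": 0, "z": 0, "ax": 0, "ay": 0, "az": 7, "gripper": 0.32}]'

```text
clock: 7.57
position: [0.4832, 0.156, 0.1471]
ee_rot: [0.934, 0.358, -0.001, -0.0]
ft_force: [0.1, 0.1, 0.6]
grip_width: 0.678
grasp_force: 0.0
```

Call:
apply_moves --rows '[{"x": 0, "y": 0, "z": 0, "ax": 0, "ay": 0, "az": 7, "gripper": 0.32}, {"x": 0, "y": 0, "z": 0, "ax": 0, "ay": 0, "az": 7, "gripper": 0.32}, {"x": 0, "y": 0, "z": 0, "ax": 0, "ay": 0, "az": 7, "gripper": 0.32}, {"x": 0, "y": 0, "z": 0, "ax": 0, "ay": 0, "az": 7, "gripper": 0.32}, {"x": 0, "y": 0, "z": 0, "ax": 0, "ay": 0, "az": 7, "gripper": 0.32}]'

```text
clock: 7.98
position: [0.4832, 0.1559, 0.1471]
ee_rot: [0.998, 0.06, -0.001, 0.0]
ft_force: [0.1, -0.1, 0.1]
grip_width: 0.677
grasp_force: 0.0
```

Call:
apply_moves --rows '[{"x": 0, "y": 0, "z": 0, "ax": 0, "ay": 0, "az": 7, "gripper": 0.32}, {"x": 0, "y": 0, "z": 0, "ax": 0, "ay": 0, "az": 7, "gripper": 0.32}, {"x": 21.2, "y": -5, "z": 0, "ax": 0, "ay": 0, "az": 6, "gripper": 0.32}, {"x": 21.2, "y": -5, "z": 0, "ax": 0, "ay": 0, "az": 0, "gripper": 0.32}, {"x": 21.2, "y": -5, "z": 0, "ax": 0, "ay": 0, "az": 0, "gripper": 0.32}]'

```text
clock: 8.4
position: [0.5492, 0.1589, 0.1471]
ee_rot: [0.994, -0.111, -0.001, 0.001]
ft_force: [0.2, 1.2, 1.1]
grip_width: 0.68
grasp_force: 0.0
```

Call:
apply_moves --rows '[{"x": 0, "y": 0, "z": 0, "ax": 0, "ay": 0, "az": 0, "gripper": 0.32}, {"x": 0, "y": 0, "z": 0, "ax": 0, "ay": 0, "az": 0, "gripper": 0.32}]'

```text
clock: 8.57
position: [0.5488, 0.1589, 0.1467]
ee_rot: [0.994, -0.111, -0.001, 0.0]
ft_force: [-1.1, -0.0, -0.3]
grip_width: 0.68
grasp_force: 0.0
```

```bash
python3 go.py car .040 -.040 .028 90;  python3 -c "
from h import *
print(get_obs()['joint_pos'])"
```

```text
t 8.57 pos [0.5488 0.1589 0.1467] ya-frame -90.06 tilt [-0.003  -0.0003] goal [0.5526 0.1585 0.028 ] delta [  4.2  -0.5 118.7] az -0.06281882666587535 w 57.8 g 0.0 F [-1.1 -0.  -0.3]
[ 0.1306531   0.34992246 -0.59107239  1.69694471  0.20869264  1.16137792
 -2.31005437]
```

Call:
apply_moves --rows '[{"x": 5, "y": -0.5, "z": 20, "ax": 0, "ay": 0, "az": 0, "gripper": 0.32}, {"x": 0, "y": 0, "z": 25, "ax": 0, "ay": 0, "az": 0, "gripper": 0.32}, {"x": 0, "y": 0, "z": 25, "ax": 0, "ay": 0, "az": 0, "gripper": 0.32}, {"x": 0, "y": 0, "z": 20, "ax": 0, "ay": 0, "az": 0, "gripper": 0.32}, {"x": 0, "y": 0, "z": 10, "ax": 0, "ay": 0, "az": 0, "gripper": 0.32}]'

```text
clock: 8.98
position: [0.5514, 0.1581, 0.0453]
ee_rot: [0.994, -0.111, -0.002, 0.001]
ft_force: [-0.8, -0.1, 0.9]
grip_width: 0.679
grasp_force: 0.0
```

Call:
apply_moves --rows '[{"x": 0, "y": 0, "z": 0, "ax": 0, "ay": 0, "az": 0, "gripper": 0.32}, {"x": 0, "y": 0, "z": 0, "ax": 0, "ay": 0, "az": 0, "gripper": 0.32}]'

```text
clock: 9.15
position: [0.5536, 0.1588, 0.0487]
ee_rot: [0.994, -0.111, -0.0, 0.0]
ft_force: [0.2, 0.6, 0.4]
grip_width: 0.676
grasp_force: 0.0
```

```bash
python3 go.py car .040 -.040 .028 90; python3 - <<'E'
from h import *
s=cam('side'); save(s,'g4.png',(290,240,390,340),5)
E
```

```text
t 9.15 pos [0.5536 0.1588 0.0487] ya-frame -90.01 tilt [-0.0008 -0.0002] goal [0.5526 0.1585 0.028 ] delta [-0.8  0.5 20.7] az -0.008762294984080654 w 57.4 g 0.0 F [0.2 0.6 0.4]
```

View pics/g4.png

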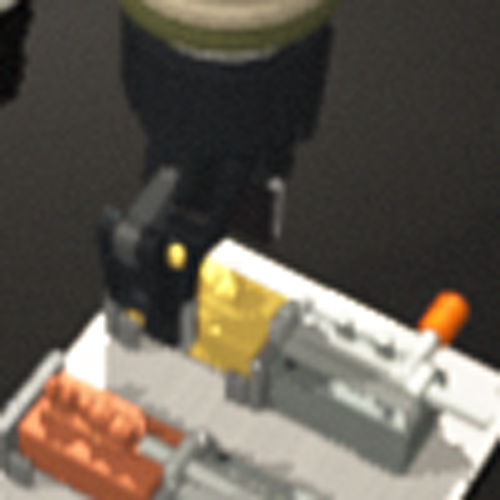

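The picture shows the +y finger beside the yellow cast, towards its far half (crop 135–190). I'll check that by projection rather than trust the look.

```bash
python3 - <<'E'
from m import *
import go
F=go.F['car'];M=R.from_euler('z',F[0],degrees=True).as_matrix()
w=lambda x,y,z:M@[x,y,0]+[F[1],F[2],z]
b=lambda p:((proj(s,p)-[290,240])*5).round()
for x in(.010,.0167,.029,.040,.051,.070): print(x,'cast top edge',b(w(x,-.023,.038)),'finger tip inner, z.041',b(w(x,-.011,.041)),'outer',b(w(x,.003,.041)))
h=hsv(s)
m=blob(s,cv2.inRange(h,(18,100,80),(34,255,255)),(290,240,390,340))
for a in m[:4]: print(a[0],(a[1]-[290,240])*5, [((np.where(a[2].any(k))[0][[0,-1]]-q)*5).tolist() for k,q in((0,290),(1,240))])
E
```

```text
0.01 cast top edge [255. 351.] finger tip inner, z.041 [240. 367.] outer [222. 392.]
0.0167 cast top edge [241. 343.] finger tip inner, z.041 [226. 360.] outer [208. 384.]
0.029 cast top edge [215. 330.] finger tip inner, z.041 [200. 346.] outer [181. 370.]
0.04 cast top edge [192. 318.] finger tip inner, z.041 [176. 334.] outer [158. 358.]
0.051 cast top edge [169. 306.] finger tip inner, z.041 [153. 322.] outer [135. 346.]
0.07 cast top edge [129. 286.] finger tip inner, z.041 [114. 302.] outer [ 95. 325.]
286 [228.5 316.5] [[185, 280], [255, 370]]
50 [178.5  24.5] [[125, 240], [0, 40]]
19 [172.5 252. ] [[165, 180], [240, 265]]
```

Call:
apply_moves --rows '[{"x": -1, "y": 0, "z": 10, "ax": 0, "ay": 0, "az": 0, "gripper": 0.32}, {"x": 0, "y": 0, "z": 9, "ax": 0, "ay": 0, "az": 0, "gripper": 0.32}, {"x": 0, "y": 0, "z": 0, "ax": 0, "ay": 0, "az": 0, "gripper": 0.45}, {"x": 0, "y": 0, "z": 0, "ax": 0, "ay": 0, "az": 0, "gripper": 0.55}, {"x": 0, "y": 0, "z": 0, "ax": 0, "ay": 0, "az": 0, "gripper": 0.62}]'

```text
clock: 9.72
position: [0.5531, 0.1589, 0.0295]
ee_rot: [0.994, -0.111, -0.0, 0.0]
ft_force: [0.3, 0.5, -1.3]
grip_width: 0.394
grasp_force: 20.2
```

Call:
apply_moves --rows '[{"x": 0, "y": 0, "z": 0, "ax": 0, "ay": 0, "az": 0, "gripper": 0.66}, {"x": 0, "y": 0, "z": 0, "ax": 0, "ay": 0, "az": 0, "gripper": 0.7}, {"x": 0, "y": 0, "z": 0, "ax": 0, "ay": 0, "az": 0, "gripper": 0.7}, {"x": 0, "y": 0, "z": 0, "ax": 0, "ay": 0, "az": 0, "gripper": 0.7}, {"x": 0, "y": 0, "z": 0, "ax": 0, "ay": 0, "az": 0, "gripper": 0.7}]' --newtons 25

```text
clock: 10.13
position: [0.5532, 0.1588, 0.0296]
ee_rot: [0.994, -0.111, 0.0, 0.0]
ft_force: [0.5, -1.0, -1.1]
grip_width: 0.391
grasp_force: 27.6
```

```bash
python3 go.py car .040 -.040 .028 90
```

```text
t 10.13 pos [0.5532 0.1588 0.0296] ya-frame -90.04 tilt [ 0.0001 -0.0001] goal [0.5526 0.1585 0.028 ] delta [-0.4  0.4  1.6] az -0.040080300388069645 w 33.2 g 27.6 F [ 0.5 -1.  -1.1]
```

Call:
apply_moves --rows '[{"x": 0, "y": 0, "z": -4, "ax": 0, "ay": 0, "az": 0, "gripper": 0.7}, {"x": 0, "y": 0, "z": -10, "ax": 0, "ay": 0, "az": 0, "gripper": 0.7}, {"x": 0, "y": 0, "z": -20, "ax": 0, "ay": 0, "az": 0, "gripper": 0.7}, {"x": 0, "y": 0, "z": -30, "ax": 0, "ay": 0, "az": 0, "gripper": 0.7}, {"x": 0, "y": 0, "z": -30, "ax": 0, "ay": 0, "az": 0, "gripper": 0.7}]'

```text
clock: 10.55
position: [0.5526, 0.1589, 0.1251]
ee_rot: [0.994, -0.111, -0.0, 0.0]
ft_force: [0.6, -1.0, -1.5]
grip_width: 0.392
grasp_force: 27.6
```

Call:
apply_moves --rows '[{"x": -1, "y": 10, "z": 0, "ax": 0, "ay": 0, "az": 0, "gripper": 0.7}, {"x": -2, "y": 20, "z": 0, "ax": 0, "ay": 0, "az": 0, "gripper": 0.7}, {"x": -2, "y": 23, "z": 0, "ax": 0, "ay": 0, "az": 0, "gripper": 0.7}, {"x": -2, "y": 23, "z": 0, "ax": 0, "ay": 0, "az": 0, "gripper": 0.7}, {"x": -2, "y": 23, "z": 0, "ax": 0, "ay": 0, "az": 0, "gripper": 0.7}]'

```text
clock: 10.97
position: [0.5222, 0.0634, 0.1244]
ee_rot: [0.994, -0.111, 0.001, -0.0]
ft_force: [0.3, 0.1, -1.6]
grip_width: 0.391
grasp_force: 27.7
```

Call:
apply_moves --rows '[{"x": -2, "y": 23, "z": 0, "ax": 0, "ay": 0, "az": 0, "gripper": 0.7}, {"x": -2, "y": 23, "z": 20, "ax": 0, "ay": 0, "az": 0, "gripper": 0.7}, {"x": -2, "y": 15, "z": 20, "ax": 0, "ay": 0, "az": 0, "gripper": 0.7}, {"x": -1, "y": 7, "z": 20, "ax": 0, "ay": 0, "az": 0, "gripper": 0.7}, {"x": 0, "y": 0, "z": 10, "ax": 0, "ay": 0, "az": 0, "gripper": 0.7}]'

```text
clock: 11.38
position: [0.4993, -0.0027, 0.0523]
ee_rot: [0.994, -0.112, -0.001, 0.001]
ft_force: [0.1, -0.0, -1.7]
grip_width: 0.393
grasp_force: 27.6
```

Call:
apply_moves --rows '[{"x": 0, "y": 0, "z": 0, "ax": 0, "ay": 0, "az": 0, "gripper": 0.7}, {"x": 0, "y": 0, "z": 0, "ax": 0, "ay": 0, "az": 0, "gripper": 0.7}]'

```text
clock: 11.55
position: [0.5011, 0.0005, 0.0543]
ee_rot: [0.994, -0.11, 0.0, -0.0]
ft_force: [-0.1, -0.8, -0.7]
grip_width: 0.389
grasp_force: 27.6
```

```bash
python3 go.py w .50 0 .016; python3 - <<'E'
from m import *
h=hsv(s); 
for a in blob(s,cv2.inRange(h,(18,100,80),(34,255,255)),(300,180,480,330))[:3]: 
    ys,xs=np.where(a[2]); i=ys.argmax(); print(a[0],a[1],'lowest',xs[i],ys[i])
o=get_obs()['position']; T=R.from_quat(get_obs()['ee_rot'])
for zz in(.016,.012): print(proj(s,o+T.apply([-.03,-.017,zz])),proj(s,o+T.apply([.03,-.017,zz])))
E
```

```text
t 11.55 pos [5.011e-01 5.000e-04 5.430e-02] ya-frame -102.68 tilt [0.0004 0.0006] goal [0.5   0.    0.016] delta [-1.   0.7 38.3] az None w 33.1 g 27.6 F [-0.1 -0.8 -0.7]
234 [384.  249.5] lowest 382 260
63 [377.  192.2] lowest 381 196
55 [363.9 247.6] lowest 365 252
[384.83978174 261.18257874] [360.92376095 250.32719395]
[385.04132104 259.97091588] [361.05907    249.11090126]
```

Call:
apply_moves --rows '[{"x": 0, "y": 0, "z": 14, "ax": 0, "ay": 0, "az": 0, "gripper": 0.7}, {"x": 0, "y": 0, "z": 12, "ax": 0, "ay": 0, "az": 0, "gripper": 0.7}, {"x": 0, "y": 0, "z": 8, "ax": 0, "ay": 0, "az": 0, "gripper": 0.7}, {"x": 0, "y": 0, "z": 2, "ax": 0, "ay": 0, "az": 0, "gripper": 0.7}, {"x": 0, "y": 0, "z": 0, "ax": 0, "ay": 0, "az": 0, "gripper": 0.7}]'

```text
clock: 12.07
position: [0.5003, -0.0003, 0.0171]
ee_rot: [0.994, -0.111, -0.001, -0.0]
ft_force: [-0.5, 0.7, -1.2]
grip_width: 0.394
grasp_force: 27.7
```

Call:
apply_moves --rows '[{"x": 0, "y": 0, "z": 1, "ax": 0, "ay": 0, "az": 0, "gripper": 0.7}, {"x": 0, "y": 0, "z": 0, "ax": 0, "ay": 0, "az": 0, "gripper": 0.7}]'

```text
clock: 12.23
position: [0.501, -0.0004, 0.0169]
ee_rot: [0.994, -0.111, 0.0, 0.0]
ft_force: [-0.2, 0.2, -0.9]
grip_width: 0.39
grasp_force: 27.7
```

Call:
apply_moves --rows '[{"x": 0, "y": 0, "z": 1, "ax": 0, "ay": 0, "az": 0, "gripper": 0.7}, {"x": 0, "y": 0, "z": 0, "ax": 0, "ay": 0, "az": 0, "gripper": 0.7}]'

```text
clock: 12.4
position: [0.5009, -0.0006, 0.0158]
ee_rot: [0.994, -0.111, 0.0, 0.0]
ft_force: [0.1, -0.6, -1.0]
grip_width: 0.388
grasp_force: 27.7
```

```bash
python3 go.py w .50 0 .016
```

```text
t 12.4 pos [ 0.5009 -0.0006  0.0158] ya-frame -102.74 tilt [ 0.0005 -0.0002] goal [0.5   0.    0.016] delta [-1.  -0.4 -0.2] az None w 33.0 g 27.7 F [ 0.1 -0.6 -1. ]
```

Call:
apply_moves --rows '[{"x": 0, "y": 0, "z": 0.6, "ax": 0, "ay": 0, "az": 0, "gripper": 0.7}, {"x": 0, "y": 0, "z": 0, "ax": 0, "ay": 0, "az": 0, "gripper": 0.7}]'

```text
clock: 12.57
position: [0.5009, -0.0006, 0.0153]
ee_rot: [0.994, -0.111, 0.0, 0.0]
ft_force: [-0.4, -0.3, 0.6]
grip_width: 0.393
grasp_force: 28.0
```

Call:
apply_moves --rows '[{"x": 0, "y": 0, "z": 0.6, "ax": 0, "ay": 0, "az": 0, "gripper": 0.7}, {"x": 0, "y": 0, "z": 0, "ax": 0, "ay": 0, "az": 0, "gripper": 0.7}]'

```text
clock: 12.73
position: [0.5009, -0.0006, 0.0152]
ee_rot: [0.994, -0.111, 0.0, 0.0]
ft_force: [-4.9, -0.3, 11.3]
grip_width: 0.389
grasp_force: 29.2
```

Call:
apply_moves --rows '[{"x": 0, "y": 0, "z": 0.6, "ax": 0, "ay": 0, "az": 0, "gripper": 0.7}, {"x": 0, "y": 0, "z": 0, "ax": 0, "ay": 0, "az": 0, "gripper": 0.7}]'

```text
clock: 12.9
position: [0.5009, -0.0006, 0.0152]
ee_rot: [0.994, -0.111, 0.0, 0.0]
ft_force: [-8.7, -1.3, 21.7]
grip_width: 0.388
grasp_force: 30.3
```

Call:
apply_moves --rows '[{"x": 0, "y": 0, "z": -1.2, "ax": 0, "ay": 0, "az": 0, "gripper": 0.7}, {"x": 0, "y": 0, "z": 0, "ax": 0, "ay": 0, "az": 0, "gripper": 0.58}, {"x": 0, "y": 0, "z": 0, "ax": 0, "ay": 0, "az": 0, "gripper": 0.5}, {"x": 0, "y": 0, "z": 0, "ax": 0, "ay": 0, "az": 0, "gripper": 0.4}, {"x": 0, "y": 0, "z": -20, "ax": 0, "ay": 0, "az": 0, "gripper": 0.3}]'

```text
clock: 13.32
position: [0.4984, -0.0007, 0.0323]
ee_rot: [0.994, -0.111, -0.003, 0.0]
ft_force: [-1.0, -0.5, -0.9]
grip_width: 0.697
grasp_force: 0.0
```

Call:
apply_moves --rows '[{"x": 0, "y": 0, "z": -35, "ax": 0, "ay": 0, "az": 0, "gripper": 0}, {"x": 0, "y": 0, "z": -25, "ax": 0, "ay": 0, "az": 0, "gripper": 0}, {"x": 0, "y": 0, "z": 0, "ax": 0, "ay": 0, "az": -7, "gripper": 0}, {"x": 0, "y": 0, "z": 0, "ax": 0, "ay": 0, "az": -7, "gripper": 0}, {"x": 0, "y": 0, "z": 0, "ax": 0, "ay": 0, "az": -7, "gripper": 0}]'

```text
clock: 13.73
position: [0.501, -0.0006, 0.0954]
ee_rot: [0.997, 0.075, 0.0, 0.0]
ft_force: [0.5, 0.1, 0.3]
grip_width: 1.0
grasp_force: 0.0
```

Call:
apply_moves --rows '[{"x": 0, "y": 0, "z": 0, "ax": 0, "ay": 0, "az": -7, "gripper": 0}, {"x": 0, "y": 0, "z": 0, "ax": 0, "ay": 0, "az": -7, "gripper": 0}, {"x": 0, "y": 0, "z": 0, "ax": 0, "ay": 0, "az": -7, "gripper": 0}, {"x": 0, "y": 0, "z": 0, "ax": 0, "ay": 0, "az": -7, "gripper": 0}, {"x": 0, "y": 0, "z": 0, "ax": 0, "ay": 0, "az": -7, "gripper": 0}]'

```text
clock: 14.15
position: [0.5006, -0.0006, 0.0948]
ee_rot: [0.928, 0.371, -0.0, -0.0]
ft_force: [0.8, 0.0, -0.6]
grip_width: 1.002
grasp_force: 0.0
```

Call:
apply_moves --rows '[{"x": 0, "y": 0, "z": 0, "ax": 0, "ay": 0, "az": -7, "gripper": 0}, {"x": 0, "y": 0, "z": 0, "ax": 0, "ay": 0, "az": -7, "gripper": 0}, {"x": 0, "y": 0, "z": 0, "ax": 0, "ay": 0, "az": -7, "gripper": 0}, {"x": 0, "y": 0, "z": 0, "ax": 0, "ay": 0, "az": -7, "gripper": 0}, {"x": 0, "y": 0, "z": 0, "ax": 0, "ay": 0, "az": -6, "gripper": 0}]'

```text
clock: 14.57
position: [0.5006, -0.0005, 0.0948]
ee_rot: [0.779, 0.627, -0.0, -0.0]
ft_force: [0.4, 0.4, -0.8]
grip_width: 1.003
grasp_force: 0.0
```

Call:
apply_moves --rows '[{"x": 0, "y": 0, "z": 0, "ax": 0, "ay": 0, "az": 0, "gripper": 0}, {"x": 0, "y": 0, "z": 0, "ax": 0, "ay": 0, "az": 0, "gripper": 0}]'

```text
clock: 14.73
position: [0.5006, -0.0006, 0.0948]
ee_rot: [0.782, 0.623, -0.0, -0.0]
ft_force: [0.9, 1.1, 0.7]
grip_width: 1.009
grasp_force: 0.0
```

```bash
cat > edge.py <<'E'
from m import *
def yel(cm,box):
    a=blob(cm,cv2.inRange(hsv(cm),(18,90,70),(34,255,255)),box)[0]; ys,xs=np.where(a[2])
    return a[0],a[1],xs.min(),xs.max(),ys.min(),ys.max(),(xs[ys==ys.max()].mean(),ys.max())
E
python3 go.py w .5009 -.0006 .011; python3 - <<'E'
from edge import *
print(yel(s,(300,200,480,330)))
M=R.from_euler('z',-12.7,degrees=True).as_matrix()
for dx in(-.03,.03):
  for dy,z in((.017,0),(.017,.024),(-.017,.024)): print(dx,dy,z,proj(s,M@[dx,dy,z]+[.5009,-.0006,0]).round(1))
E
```

```text
t 14.73 pos [ 0.5006 -0.0006  0.0948] ya-frame -12.94 tilt [-0.0002  0.0002] goal [ 0.5009 -0.0006  0.011 ] delta [ 0.1  0.3 83.8] az None w 85.7 g 0.0 F [0.9 1.1 0.7]
(np.int32(490), array([374.3, 258.2]), np.int64(360), np.int64(390), np.int64(245), np.int64(271), (np.float64(381.5), np.int64(271)))
-0.03 0.017 0 [383.5 272.4]
-0.03 0.017 0.024 [384.6 265.4]
-0.03 -0.017 0.024 [391.4 255.9]
0.03 0.017 0 [360.2 261.6]
0.03 0.017 0.024 [361.  254.6]
0.03 -0.017 0.024 [368.1 245.4]
```

Call:
apply_moves --rows '[{"x": 0, "y": 0, "z": 25, "ax": 0, "ay": 0, "az": 0, "gripper": 0}, {"x": 0, "y": 0, "z": 25, "ax": 0, "ay": 0, "az": 0, "gripper": 0}, {"x": 0, "y": 0, "z": 20, "ax": 0, "ay": 0, "az": 0, "gripper": 0}, {"x": 0, "y": 0, "z": 9, "ax": 0, "ay": 0, "az": 0, "gripper": 0}, {"x": 0, "y": 0, "z": 3, "ax": 0, "ay": 0, "az": 0, "gripper": 0.1}]'

```text
clock: 15.25
position: [0.4997, -0.0004, 0.0116]
ee_rot: [0.782, 0.624, -0.001, -0.001]
ft_force: [-0.2, 0.4, -0.2]
grip_width: 0.906
grasp_force: 0.0
```

Call:
apply_moves --rows '[{"x": 0, "y": 0, "z": 0, "ax": 0, "ay": 0, "az": 0, "gripper": 0.15}, {"x": 0, "y": 0, "z": 0, "ax": 0, "ay": 0, "az": 0, "gripper": 0.2}, {"x": 0, "y": 0, "z": 0, "ax": 0, "ay": 0, "az": 0, "gripper": 0.25}, {"x": 0, "y": 0, "z": 0, "ax": 0, "ay": 0, "az": 0, "gripper": 0.28}, {"x": 0, "y": 0, "z": 0, "ax": 0, "ay": 0, "az": 0, "gripper": 0.32}]'

```text
clock: 15.67
position: [0.5015, -0.0006, 0.0141]
ee_rot: [0.781, 0.624, 0.001, 0.001]
ft_force: [-0.1, -1.3, 4.8]
grip_width: 0.697
grasp_force: 26.4
```

Call:
apply_moves --rows '[{"x": 0, "y": 0, "z": 0, "ax": 0, "ay": 0, "az": 0, "gripper": 0.36}, {"x": 0, "y": 0, "z": 0, "ax": 0, "ay": 0, "az": 0, "gripper": 0.4}, {"x": 0, "y": 0, "z": 0, "ax": 0, "ay": 0, "az": 0, "gripper": 0.4}, {"x": 0, "y": 0, "z": 0, "ax": 0, "ay": 0, "az": 0, "gripper": 0.4}]'

```text
clock: 16.0
position: [0.5015, -0.0006, 0.0141]
ee_rot: [0.781, 0.624, 0.001, 0.001]
ft_force: [-1.1, 0.6, 5.7]
grip_width: 0.701
grasp_force: 26.5
```

```bash
python3 go.py clamp 0 -.060 .12 0; python3 - <<'E'
from edge import *
print(yel(s,(300,200,480,330)),get_obs()['joint_pos'])
E
```

```text
t 16.0 pos [ 0.5015 -0.0006  0.0141] ya-frame -14.81 tilt [ 0.0018 -0.0006] goal [ 0.5494 -0.2909  0.12  ] delta [-272.5  111.  -105.6] az -14.809087293673272 w 59.5 g 26.5 F [-1.1  0.6  5.7]
(np.int32(463), array([373.6, 258.2]), np.int64(360), np.int64(387), np.int64(245), np.int64(271), (np.float64(381.5), np.int64(271))) [ 0.52208815  0.41846688 -0.69688019  1.97274588  0.34955873  0.86922321
 -0.5840861 ]
```

Cast is held by its ends (59.5 mm). Next I lift it, turn it to the clamp's heading and carry it over the nest.

Call:
apply_moves --rows '[{"x": 0, "y": 0, "z": -4, "ax": 0, "ay": 0, "az": 0, "gripper": 0.4}, {"x": 0, "y": 0, "z": -12, "ax": 0, "ay": 0, "az": 0, "gripper": 0.4}, {"x": 0, "y": 0, "z": -25, "ax": 0, "ay": 0, "az": 0, "gripper": 0.4}, {"x": 0, "y": 0, "z": -35, "ax": 0, "ay": 0, "az": 0, "gripper": 0.4}, {"x": 0, "y": 0, "z": -30, "ax": 0, "ay": 0, "az": 0, "gripper": 0.4}]' --newtons 30

```text
clock: 16.52
position: [0.5004, -0.0001, 0.1214]
ee_rot: [0.781, 0.625, 0.0, -0.0]
ft_force: [1.3, -0.3, -1.2]
grip_width: 0.694
grasp_force: 33.8
```

Call:
apply_moves --rows '[{"x": 0, "y": 0, "z": 0, "ax": 0, "ay": 0, "az": -5, "gripper": 0.4}, {"x": 0, "y": 0, "z": 0, "ax": 0, "ay": 0, "az": -5, "gripper": 0.4}, {"x": 0, "y": 0, "z": 0, "ax": 0, "ay": 0, "az": -4.8, "gripper": 0.4}, {"x": -14, "y": 2, "z": 0, "ax": 0, "ay": 0, "az": 0, "gripper": 0.4}, {"x": -24, "y": 3, "z": 0, "ax": 0, "ay": 0, "az": 0, "gripper": 0.4}]'

```text
clock: 16.93
position: [0.507, -0.0361, 0.1204]
ee_rot: [0.692, 0.721, 0.001, 0.0]
ft_force: [1.0, 0.1, -1.5]
grip_width: 0.693
grasp_force: 33.8
```

Call:
apply_moves --rows '[{"x": -26, "y": 3.3, "z": 0, "ax": 0, "ay": 0, "az": 0, "gripper": 0.4}, {"x": -26, "y": 3.3, "z": 0, "ax": 0, "ay": 0, "az": 0, "gripper": 0.4}, {"x": -26, "y": 3.3, "z": 0, "ax": 0, "ay": 0, "az": 0, "gripper": 0.4}, {"x": -26, "y": 3.3, "z": 0, "ax": 0, "ay": 0, "az": 0, "gripper": 0.4}, {"x": -26, "y": 3.3, "z": 0, "ax": 0, "ay": 0, "az": 0, "gripper": 0.4}]'

```text
clock: 17.35
position: [0.5283, -0.1689, 0.1202]
ee_rot: [0.694, 0.72, 0.0, 0.0]
ft_force: [-0.1, -0.9, -1.2]
grip_width: 0.693
grasp_force: 33.8
```

Call:
apply_moves --rows '[{"x": -26, "y": 3.3, "z": 0, "ax": 0, "ay": 0, "az": 0, "gripper": 0.4}, {"x": -26, "y": 3.3, "z": 0, "ax": 0, "ay": 0, "az": 0, "gripper": 0.4}, {"x": -26, "y": 3.3, "z": 0, "ax": 0, "ay": 0, "az": 0, "gripper": 0.4}, {"x": -26, "y": 3.3, "z": 0, "ax": 0, "ay": 0, "az": 0, "gripper": 0.4}, {"x": -16, "y": 3.2, "z": 0, "ax": 0, "ay": 0, "az": 0, "gripper": 0.4}]'

```text
clock: 17.77
position: [0.5485, -0.2904, 0.1201]
ee_rot: [0.695, 0.719, -0.0, 0.001]
ft_force: [0.6, -0.0, -1.0]
grip_width: 0.697
grasp_force: 33.8
```

Call:
apply_moves --rows '[{"x": 0, "y": 0, "z": 0, "ax": 0, "ay": 0, "az": 0, "gripper": 0.4}, {"x": 0, "y": 0, "z": 0, "ax": 0, "ay": 0, "az": 0, "gripper": 0.4}]'

```text
clock: 17.93
position: [0.5487, -0.2876, 0.1197]
ee_rot: [0.695, 0.719, 0.0, -0.0]
ft_force: [0.9, 0.6, -1.4]
grip_width: 0.696
grasp_force: 33.8
```

```bash
python3 go.py clamp 0 -.0565 .0361 0; python3 - <<'E'
from edge import *
print(yel(s,(320,80,440,210)))
o=get_obs();T=R.from_quat(o['ee_rot'])
for l in [(-1,-1),(1,-1),(1,1),(-1,1)]:
    for z in(.014,-.010): print(l,z,proj(s,o['position']+T.apply([.017*l[0],.03*l[1],z])).round(1))
save(s,'h.png',(330,110,440,230),5)
E
```

```text
t 17.93 pos [ 0.5487 -0.2876  0.1197] ya-frame -0.08 tilt [0.0004 0.0004] goal [ 0.5493 -0.2874  0.0361] delta [ 0.2  0.6 83.6] az -0.07786350647216977 w 59.2 g 33.8 F [ 0.9  0.6 -1.4]
(np.int32(491), array([390.1, 145. ]), np.int64(377), np.int64(402), np.int64(132), np.int64(157), (np.float64(398.5), np.int64(157)))
(-1, -1) 0.014 [402.4 149.9]
(-1, -1) -0.01 [403.7 142. ]
(1, -1) 0.014 [399.9 157.4]
(1, -1) -0.01 [401.2 149.5]
(1, 1) 0.014 [376.6 152.9]
(1, 1) -0.01 [377.6 145. ]
(-1, 1) 0.014 [379.5 145.5]
(-1, 1) -0.01 [380.5 137.7]
```

View pics/h.png

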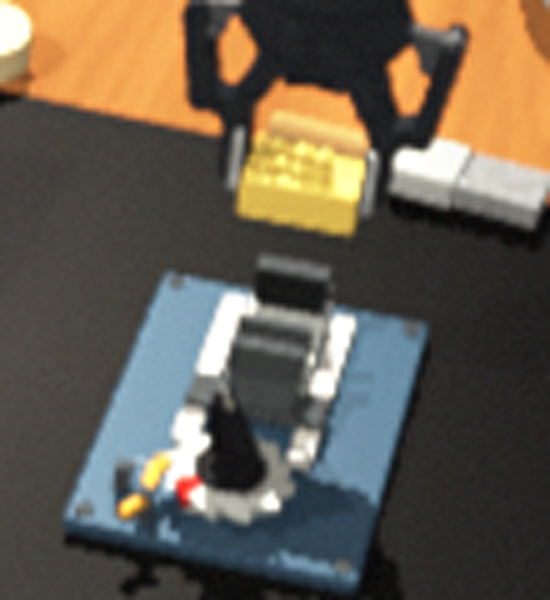

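The cast hangs level over the nest. Its bottom front edge runs (237,218)–(358,236) in the crop, against a projected (233,215)–(350,237). The fixed jaw's face is at about (255–330, 290). I'll measure the jaw's columns numerically.

```bash
python3 - <<'E'
from edge import *
g=cv2.cvtColor(s['color'],cv2.COLOR_RGB2GRAY)
for r in range(160,176): print(r,g[r,376:404])
for nm,(a,x,y) in dict(avg=(2.05,.5473,-.2309),side=(1.96,.5487,-.2287)).items():
    M=R.from_euler('z',a,degrees=True).as_matrix()
    for l in [(-.02,-.077,.048),(.02,-.077,.048),(-.02,-.077,.030),(.02,-.077,.030)]: print(nm,l,proj(s,M@[l[0],l[1],0]+[x,y,l[2]]).round(2))
E
```

```text
160 [58 57 55 54 58 58 72 70 62 57 55 52 55 52 53 50 50 49 51 48 50 49 48 49
 50 47 47 47]
161 [ 59  57  59  55  57  75 104 101  99  93  80  79  69  64  61  56  51  51
  50  49  50  48  47  48  50  47  47  50]
162 [ 56  57  57  57  59  82 119 123 119 117 110 109 100  96  95  89  76  66
  59  55  51  51  49  47  51  48  46  49]
163 [ 59  61  54  56  56  68  89  98 100 106 112 117 118 118 119 119 106  99
  92  84  60  51  51  49  48  47  50  47]
164 [ 57  56  57  55  54  44  41  44  53  67  78  88  95  99 103 110 117 119
 123 109  62  49  49  47  50  48  45  48]
165 [ 58  55  57  57  53  34  25  23  23  28  33  38  45  52  63  74  86  97
 102  92  53  47  51  50  46  49  47  47]
166 [66 62 58 59 50 31 22 24 25 24 25 25 25 25 30 30 37 46 51 61 64 50 50 47
 51 50 52 45]
167 [122 119  99  93  70  32  25  24  25  26  27  22  26  25  23  23  26  27
  29  53  75  52  50  50  48  49  49  46]
168 [198 189 159 148 134  42  23  23  26  22  25  24  25  26  28  26  23  27
  31  49  62  54  47  49  49  49  49  47]
169 [255 255 249 215 211  73  21  24  24  26  23  21  24  24  24  23  22  23
  31  46
[... 387 characters left out ...]
97]
173 [255 237 144 144 149 138 151 157 158 161 163 169 175 172 161 155 137 135
 127 130 182 246 240 223 203 129 126 128]
174 [255 201  77  75  87  94 104 106 119 124 138 149 154 159 157 162 170 175
 167 153 235 255 255 255 254 146 121 126]
175 [255 165  62  57  56  57  61  66  75  87  96 103 107 115 125 135 158 180
 165 163 250 255 255 255 253 142 118 122]
avg (-0.02, -0.077, 0.048) [396.07 165.98]
avg (0.02, -0.077, 0.048) [381.36 163.08]
avg (-0.02, -0.077, 0.03) [395.24 171.36]
avg (0.02, -0.077, 0.03) [380.67 168.46]
side (-0.02, -0.077, 0.048) [395.41 166.35]
side (0.02, -0.077, 0.048) [380.7  163.43]
side (-0.02, -0.077, 0.03) [394.58 171.74]
side (0.02, -0.077, 0.03) [380.01 168.82]
```

```bash
python3 - <<'E'
from edge import *
d=s['color'].astype(int); d=d[...,0]-d[...,2]
for r in range(146,158): print(r,d[r,373:382],d[r,395:406])
a=cv2.inRange(hsv(s),(18,90,70),(34,255,255)); print(get_obs()['position'])
E
```

```text
146 [  7   7   4   7  49 138 144 142 140] [144 133  75  75  75  76  97  76   6   8  -1]
147 [  7   7   6  10  58 142 144 140 141] [145 128  74  72  76  77 102  64   6   9  -1]
148 [  5   6   5  11  68 142 141 141 140] [142 130  90  80  73  82 125  44   7   6   0]
149 [  7   6   6  13  77 139 137 138 137] [145 142 131 116 104 114 142  24   6   4  -1]
150 [  8   7   5  16  81 140 140 138 136] [138 140 144 143 145 143  98  10   6   2   0]
151 [  7   5   6  23  88 137 139 137 137] [135 136 138 137 140 131  64   9   6   5   1]
152 [  5   8   5  20  72 127 139 140 136] [136 137 136 138 138 125  51   7   6   6   3]
153 [  5   5   8   7  30  79 103 109 103] [136 135 138 137 136 124  50   7   6   6   6]
154 [ 5  6  7  4  6 12 19 23 26] [138 137 137 138 138 119  48   6   5   4   5]
155 [7 6 8 7 5 5 5 5 5] [138 138 137 138 133 107  26   3   5   3   5]
156 [7 7 5 8 6 8 6 5 7] [101 109 109 119 116  80  13   4   5   5   5]
157 [6 3 5 7 5 6 6 5 6] [21 24 35 59 56 30  6  3  5  7  6]
[ 0.54904269 -0.28603635  0.11935651]
```

The side camera agrees with the held cast to about 0.1 px, so I'll use its clamp pose and lower.

```bash
sed -i "s/'clamp':([^)]*)/'clamp':(2.0,.549,-.2287)/" go.py; python3 go.py clamp 0 -.0567 .0361 0
```

```text
t 18.23 pos [ 0.549  -0.286   0.1194] ya-frame 0.14 tilt [ 0.0002 -0.0001] goal [ 0.551  -0.2854  0.0361] delta [ 0.6  1.9 83.3] az 0.13919376855255905 w 59.1 g 33.8 F [ 0.4 -0.2 -1.2]
```

Call:
apply_moves --rows '[{"x": 0.6, "y": 2, "z": 15, "ax": 0, "ay": 0, "az": 0, "gripper": 0.4}, {"x": 0, "y": 0, "z": 18, "ax": 0, "ay": 0, "az": 0, "gripper": 0.4}, {"x": 0, "y": 0, "z": 12, "ax": 0, "ay": 0, "az": 0, "gripper": 0.4}, {"x": 0, "y": 0, "z": 0, "ax": 0, "ay": 0, "az": 0, "gripper": 0.4}, {"x": 0, "y": 0, "z": 0, "ax": 0, "ay": 0, "az": 0, "gripper": 0.4}]'

```text
clock: 18.65
position: [0.5504, -0.2859, 0.0731]
ee_rot: [0.694, 0.72, -0.0, -0.001]
ft_force: [-0.7, -0.0, -0.1]
grip_width: 0.695
grasp_force: 33.7
```

Call:
apply_moves --rows '[{"x": 0, "y": 0, "z": 0, "ax": 0, "ay": 0, "az": 0, "gripper": 0.4}, {"x": 0, "y": 0, "z": 0, "ax": 0, "ay": 0, "az": 0, "gripper": 0.4}]'

```text
clock: 18.82
position: [0.5515, -0.2865, 0.075]
ee_rot: [0.694, 0.72, 0.0, 0.001]
ft_force: [-0.5, -0.8, -0.8]
grip_width: 0.693
grasp_force: 33.7
```

```bash
python3 go.py clamp 0 -.0567 .0361 0
```

```text
t 18.82 pos [ 0.5515 -0.2865  0.075 ] ya-frame 0.06 tilt [ 0.0013 -0.0007] goal [ 0.551  -0.2854  0.0361] delta [ 1.2 -0.5 38.8] az 0.06199026560743448 w 58.9 g 33.7 F [-0.5 -0.8 -0.8]
```

Call:
apply_moves --rows '[{"x": 1, "y": -0.3, "z": 8, "ax": 0, "ay": 0, "az": 0, "gripper": 0.4}, {"x": 0, "y": 0, "z": 6, "ax": 0, "ay": 0, "az": 0, "gripper": 0.4}, {"x": 0, "y": 0, "z": 4, "ax": 0, "ay": 0, "az": 0, "gripper": 0.4}, {"x": 0, "y": 0, "z": 0, "ax": 0, "ay": 0, "az": 0, "gripper": 0.4}]'

```text
clock: 19.15
position: [0.5498, -0.285, 0.0547]
ee_rot: [0.694, 0.72, -0.0, -0.001]
ft_force: [0.1, 0.0, -0.9]
grip_width: 0.689
grasp_force: 33.8
```

Call:
apply_moves --rows '[{"x": 0, "y": 0, "z": 4, "ax": 0, "ay": 0, "az": 0, "gripper": 0.4}, {"x": 0, "y": 0, "z": 4, "ax": 0, "ay": 0, "az": 0, "gripper": 0.4}, {"x": 0, "y": 0, "z": 0, "ax": 0, "ay": 0, "az": 0, "gripper": 0.4}, {"x": 0, "y": 0, "z": 0, "ax": 0, "ay": 0, "az": 0, "gripper": 0.4}]'

```text
clock: 19.48
position: [0.5504, -0.2853, 0.0478]
ee_rot: [0.694, 0.72, -0.0, -0.0]
ft_force: [0.0, 0.0, -0.9]
grip_width: 0.693
grasp_force: 33.8
```

```bash
python3 go.py clamp 0 -.0567 .0361 0
```

```text
t 19.48 pos [ 0.5504 -0.2853  0.0478] ya-frame 0.06 tilt [-0.0004  0.0001] goal [ 0.551  -0.2854  0.0361] delta [-0.1  0.6 11.7] az 0.062336853011686344 w 58.9 g 33.8 F [ 0.   0.  -0.9]
```

Inside the jaws with no contact force; now the last 11 mm gently.

Call:
apply_moves --rows '[{"x": 0, "y": 0.5, "z": 4, "ax": 0, "ay": 0, "az": 0, "gripper": 0.4}, {"x": 0, "y": 0, "z": 4, "ax": 0, "ay": 0, "az": 0, "gripper": 0.4}, {"x": 0, "y": 0, "z": 1.5, "ax": 0, "ay": 0, "az": 0, "gripper": 0.4}, {"x": 0, "y": 0, "z": 0, "ax": 0, "ay": 0, "az": 0, "gripper": 0.4}, {"x": 0, "y": 0, "z": 0, "ax": 0, "ay": 0, "az": 0, "gripper": 0.4}]'

```text
clock: 19.9
position: [0.551, -0.2852, 0.0384]
ee_rot: [0.694, 0.72, -0.0, -0.0]
ft_force: [-0.0, -0.2, -1.3]
grip_width: 0.694
grasp_force: 33.8
```

Call:
apply_moves --rows '[{"x": 0, "y": 0, "z": 1, "ax": 0, "ay": 0, "az": 0, "gripper": 0.4}, {"x": 0, "y": 0, "z": 0, "ax": 0, "ay": 0, "az": 0, "gripper": 0.4}]'

```text
clock: 20.07
position: [0.5511, -0.2853, 0.0375]
ee_rot: [0.694, 0.72, -0.0, 0.0]
ft_force: [-0.7, 0.2, 0.2]
grip_width: 0.689
grasp_force: 33.8
```

Call:
apply_moves --rows '[{"x": 0, "y": 0, "z": 0.7, "ax": 0, "ay": 0, "az": 0, "gripper": 0.4}, {"x": 0, "y": 0, "z": 0, "ax": 0, "ay": 0, "az": 0, "gripper": 0.4}]'

```text
clock: 20.23
position: [0.551, -0.2854, 0.0368]
ee_rot: [0.694, 0.72, -0.0, 0.0]
ft_force: [0.0, -0.6, -1.1]
grip_width: 0.693
grasp_force: 33.8
```

```bash
python3 go.py clamp 0 -.0567 .0361 0
```

```text
t 20.23 pos [ 0.551  -0.2854  0.0368] ya-frame 0.06 tilt [ 0.     -0.0001] goal [ 0.551  -0.2854  0.0361] delta [-0.  -0.1  0.7] az 0.06000685629014413 w 58.9 g 33.8 F [ 0.  -0.6 -1.1]
```

Call:
apply_moves --rows '[{"x": 0, "y": 0, "z": 0.6, "ax": 0, "ay": 0, "az": 0, "gripper": 0.4}, {"x": 0, "y": 0, "z": 0, "ax": 0, "ay": 0, "az": 0, "gripper": 0.4}]'

```text
clock: 20.4
position: [0.5512, -0.2853, 0.0363]
ee_rot: [0.694, 0.72, 0.0, 0.0]
ft_force: [-0.6, 0.5, -1.4]
grip_width: 0.694
grasp_force: 33.8
```

Call:
apply_moves --rows '[{"x": 0, "y": 0, "z": 0.6, "ax": 0, "ay": 0, "az": 0, "gripper": 0.4}, {"x": 0, "y": 0, "z": 0, "ax": 0, "ay": 0, "az": 0, "gripper": 0.4}]'

```text
clock: 20.57
position: [0.5512, -0.2854, 0.0363]
ee_rot: [0.694, 0.72, -0.0, 0.0]
ft_force: [-4.1, 1.1, 5.5]
grip_width: 0.694
grasp_force: 34.6
```

Call:
apply_moves --rows '[{"x": 0, "y": 0, "z": 0.5, "ax": 0, "ay": 0, "az": 0, "gripper": 0.4}, {"x": 0, "y": 0, "z": 0, "ax": 0, "ay": 0, "az": 0, "gripper": 0.4}]'

```text
clock: 20.73
position: [0.5512, -0.2854, 0.0362]
ee_rot: [0.694, 0.72, -0.0, 0.0]
ft_force: [-5.7, 2.1, 10.8]
grip_width: 0.691
grasp_force: 35.1
```

Call:
apply_moves --rows '[{"x": 0, "y": 0, "z": -0.8, "ax": 0, "ay": 0, "az": 0, "gripper": 0.4}, {"x": 0, "y": 0, "z": 0, "ax": 0, "ay": 0, "az": 0, "gripper": 0.26}, {"x": 0, "y": 0, "z": 0, "ax": 0, "ay": 0, "az": 0, "gripper": 0.2}, {"x": 0, "y": 0, "z": 0, "ax": 0, "ay": 0, "az": 0, "gripper": 0.12}, {"x": 0, "y": 0, "z": 0, "ax": 0, "ay": 0, "az": 0, "gripper": 0.08}]'

```text
clock: 21.15
position: [0.5511, -0.2853, 0.0358]
ee_rot: [0.694, 0.72, 0.0, -0.0]
ft_force: [-1.1, 0.6, -1.0]
grip_width: 0.921
grasp_force: 0.0
```

Call:
apply_moves --rows '[{"x": 0, "y": 0, "z": -10, "ax": 0, "ay": 0, "az": 0, "gripper": 0.08}, {"x": 0, "y": 0, "z": -25, "ax": 0, "ay": 0, "az": 0, "gripper": 0.08}, {"x": 0, "y": 0, "z": -30, "ax": 0, "ay": 0, "az": 0, "gripper": 0.08}, {"x": 0, "y": 0, "z": -25, "ax": 0, "ay": 0, "az": 0, "gripper": 0.3}, {"x": 0, "y": 0, "z": 0, "ax": 0, "ay": 0, "az": 0, "gripper": 0.5}]'

```text
clock: 21.57
position: [0.5538, -0.2861, 0.1323]
ee_rot: [0.694, 0.72, 0.001, 0.004]
ft_force: [0.7, -0.0, 0.4]
grip_width: 0.661
grasp_force: 0.0
```

```bash
python3 go.py clamp 0 .065 .046 30; python3 - <<'E'
from edge import *
d=s['color'].astype(int); d=d[...,0]-d[...,2]
print(yel(s,(350,120,430,230)))
for r in (163,165,167,169,171): print(r,d[r,371:404])
import go
a,x,y=go.F['clamp'];M=R.from_euler('z',a,degrees=True).as_matrix()
for l in [(-.03,-.0397,.046),(.03,-.0397,.046),(-.03,-.0737,.046),(.03,-.0737,.046)]: print(l,proj(s,M@[l[0],l[1],0]+[x,y,l[2]]).round(1))
# knob bar: near-black pixels top tip
k=proj(s,M@[0,.065,0]+[x,y,.061]);print('knob top',k)
E
```

```text
t 21.57 pos [ 0.5538 -0.2861  0.1323] ya-frame 0.07 tilt [ 0.0073 -0.0038] goal [ 0.5467 -0.1637  0.046 ] delta [122.8  -3.3  85.8] az -29.92675115951117 w 56.2 g 0.0 F [ 0.7 -0.   0.4]
(np.int32(232), array([385.5, 170.7]), np.int64(374), np.int64(398), np.int64(163), np.int64(182), (np.float64(393.0), np.int64(182)))
163 [  9   6   8  10   3  24  88 121  49  37  22  -3  -5  -4  -6  -8  -5  -4
  -1   0   0   1   0   0   1   3   5   5   5   6   4   5   7]
165 [ -5   1   3   4  24  94 139 141 135 127 147 121 118  92 138 142 120  63
  23  22  -3  -4  -5  -4  -2   2   7   3   6   6   8   6   7]
167 [-57 -56 -55 -37  78 133 145 139 139 138 137 136 142 133 118 129 131 130
  96 112 151 125 104  80  63  45  32   9   5   4   4   5   5]
169 [-56 -60 -51  47  81  87 128 139 142 141 128  96 134 132 143 140 140 141
 135 145 139  89  82  83  78  74 103 106  14   5   7   5   6]
171 [-58 -55 -10  92  83  91 143 142 142 144 142 141 141 143 143 135 125 139
 141 144 137  92  88  78  73  83 116  69 -19 -16  -6  -4   3]
(-0.03, -0.0397, 0.046) [396.2 176. ]
(0.03, -0.0397, 0.046) [373.7 171.5]
(-0.03, -0.0737, 0.046) [398.7 168.4]
(0.03, -0.0737, 0.046) [376.6 164. ]
knob top [376.57660952 194.12183041]
```

Call:
apply_moves --rows '[{"x": 24.4, "y": 0, "z": 0, "ax": 0, "ay": 0, "az": 0, "gripper": 0.67}, {"x": 24.4, "y": 0, "z": 0, "ax": 0, "ay": 0, "az": 0, "gripper": 0.67}, {"x": 24.4, "y": 0, "z": 0, "ax": 0, "ay": 0, "az": 0, "gripper": 0.67}, {"x": 24.4, "y": 0, "z": 0, "ax": 0, "ay": 0, "az": 0, "gripper": 0.67}, {"x": 24.2, "y": 0, "z": 0, "ax": 0, "ay": 0, "az": -6, "gripper": 0.67}]'

```text
clock: 22.08
position: [0.5458, -0.1623, 0.1249]
ee_rot: [0.656, 0.755, -0.0, -0.001]
ft_force: [0.1, 0.8, 0.5]
grip_width: 0.328
grasp_force: 0.0
```

Call:
apply_moves --rows '[{"x": 0, "y": 0, "z": 0, "ax": 0, "ay": 0, "az": -6, "gripper": 0.67}, {"x": 0, "y": 0, "z": 0, "ax": 0, "ay": 0, "az": -6, "gripper": 0.67}, {"x": 0, "y": 0, "z": 0, "ax": 0, "ay": 0, "az": -6, "gripper": 0.67}, {"x": 0, "y": 0, "z": 0, "ax": 0, "ay": 0, "az": -6, "gripper": 0.67}, {"x": 0, "y": 0, "z": 0, "ax": 0, "ay": 0, "az": 0, "gripper": 0.67}]'

```text
clock: 22.5
position: [0.546, -0.1635, 0.1249]
ee_rot: [0.482, 0.876, -0.0, -0.001]
ft_force: [-0.2, -0.5, 0.1]
grip_width: 0.332
grasp_force: 0.0
```

Call:
apply_moves --rows '[{"x": 0, "y": 0, "z": 0, "ax": 0, "ay": 0, "az": 0, "gripper": 0.67}, {"x": 0, "y": 0, "z": 0, "ax": 0, "ay": 0, "az": 0, "gripper": 0.67}, {"x": 0, "y": 0, "z": 0, "ax": 0, "ay": 0, "az": 0, "gripper": 0.67}]'

```text
clock: 22.75
position: [0.5465, -0.1636, 0.1256]
ee_rot: [0.485, 0.874, -0.0, -0.0]
ft_force: [1.1, 0.8, 0.9]
grip_width: 0.329
grasp_force: 0.0
```

```bash
python3 go.py clamp 0 .065 .046 30; python3 - <<'E'
from m import *
# red tooth direction seen from side, and black bar top silhouette
import go
a,x,y=go.F['clamp'];M=R.from_euler('z',a,degrees=True).as_matrix()
for b in blob(s,cv2.inRange(hsv(s),(0,170,90),(4,255,255))|cv2.inRange(hsv(s),(175,170,90),(180,255,255)),(340,180,410,230),3)[:3]:
    p=plane(s,*b[1],.028); q=M.T@(p-[x,y,0]); print('red',b[0],b[1],'clamp',(q-[0,.065,0]).round(4),'ang',np.degrees(np.arctan2(q[1]-.065,q[0])))
g=s['color'].max(2); m=((g<28)).astype(np.uint8)
for b in blob(s,m,(362,180,392,212),10)[:2]:
    ys,xs=np.where(b[2]); print('blk',b[0],[(r,xs[ys==r].min(),xs[ys==r].max()) for r in range(ys.min(),ys.max()+1)])
for v in(1.047,.524,0):
    for r in(-.023,.023): print(v,proj(s,M@[r*np.cos(v),.065-r*np.sin(v),0]+[x,y,.061]).round(1),proj(s,M@[r*np.cos(v),.065-r*np.sin(v),0]+[x,y,.031]).round(1))
E
```

```text
t 22.75 pos [ 0.5465 -0.1636  0.1256] ya-frame 29.92 tilt [-0.0004  0.0001] goal [ 0.5467 -0.1637  0.046 ] delta [-0.3  0.1 79.6] az -0.08186974359543342 w 28.0 g 0.0 F [1.1 0.8 0.9]
red 10 [367. 207.] clamp [0.0173 0.0168 0.028 ] ang 44.12731736501974
blk 76 [(192, np.int64(373), np.int64(373)), (193, np.int64(373), np.int64(373)), (194, np.int64(372), np.int64(374)), (195, np.int64(372), np.int64(374)), (196, np.int64(373), np.int64(375)), (197, np.int64(373), np.int64(375)), (198, np.int64(373), np.int64(376)), (199, np.int64(373), np.int64(376)), (200, np.int64(373), np.int64(379)), (201, np.int64(373), np.int64(380)), (202, np.int64(373), np.int64(380)), (203, np.int64(373), np.int64(380)), (204, np.int64(374), np.int64(380)), (205, np.int64(374), np.int64(380)), (206, np.int64(373), np.int64(380)), (207, np.int64(377), np.int64(378))]
1.047 [379.4 200.2] [378.2 209.4]
1.047 [373.8 188.2] [372.7 197.4]
0.524 [383.5 198.7] [382.2 207.9]
0.524 [369.8 189.6] [368.7 198.7]
0 [385.8 196.1] [384.4 205.2]
0 [367.5 192.2] [366.5 201.4]
```

The bar's columns 372–380 match knob value 1.047. I'll descend and pinch.

Call:
apply_moves --rows '[{"x": 0, "y": 0, "z": 20, "ax": 0, "ay": 0, "az": 0, "gripper": 0.67}, {"x": 0, "y": 0, "z": 20, "ax": 0, "ay": 0, "az": 0, "gripper": 0.67}, {"x": 0, "y": 0, "z": 15, "ax": 0, "ay": 0, "az": 0, "gripper": 0.67}, {"x": 0, "y": 0, "z": 12, "ax": 0, "ay": 0, "az": 0, "gripper": 0.67}, {"x": 0, "y": 0, "z": 8, "ax": 0, "ay": 0, "az": 0, "gripper": 0.67}]'

```text
clock: 23.27
position: [0.5462, -0.1635, 0.0496]
ee_rot: [0.485, 0.875, -0.0, -0.001]
ft_force: [0.4, 0.2, -0.4]
grip_width: 0.328
grasp_force: 0.0
```

Call:
apply_moves --rows '[{"x": 0, "y": 0, "z": 4, "ax": 0, "ay": 0, "az": 0, "gripper": 0.67}, {"x": 0, "y": 0, "z": 0, "ax": 0, "ay": 0, "az": 0, "gripper": 0.67}, {"x": 0, "y": 0, "z": 0, "ax": 0, "ay": 0, "az": 0, "gripper": 0.67}]'

```text
clock: 23.52
position: [0.5471, -0.1636, 0.0475]
ee_rot: [0.484, 0.875, 0.0, 0.0]
ft_force: [0.8, 0.6, 0.7]
grip_width: 0.331
grasp_force: 0.0
```

```bash
python3 go.py clamp 0 .065 .046 30
```

```text
t 23.52 pos [ 0.5471 -0.1636  0.0475] ya-frame 30.06 tilt [ 0.0008 -0.0002] goal [ 0.5467 -0.1637  0.046 ] delta [ 0.1 -0.4  1.5] az 0.056596673707304035 w 28.2 g 0.0 F [0.8 0.6 0.7]
```

Call:
apply_moves --rows '[{"x": 0, "y": -0.3, "z": 1, "ax": 0, "ay": 0, "az": 0, "gripper": 0.75}, {"x": 0, "y": 0, "z": 0, "ax": 0, "ay": 0, "az": 0, "gripper": 0.82}, {"x": 0, "y": 0, "z": 0, "ax": 0, "ay": 0, "az": 0, "gripper": 0.88}, {"x": 0, "y": 0, "z": 0, "ax": 0, "ay": 0, "az": 0, "gripper": 0.92}, {"x": 0, "y": 0, "z": 0, "ax": 0, "ay": 0, "az": 0, "gripper": 0.95}]' --newtons 35

```text
clock: 23.93
position: [0.5455, -0.1648, 0.0466]
ee_rot: [0.485, 0.875, -0.001, -0.0]
ft_force: [-7.7, -1.9, 9.2]
grip_width: 0.132
grasp_force: 34.7
```

Call:
apply_moves --rows '[{"x": 0, "y": 0, "z": 0, "ax": 0, "ay": 0, "az": 0, "gripper": 0.95}, {"x": 0, "y": 0, "z": 0, "ax": 0, "ay": 0, "az": 0, "gripper": 0.95}, {"x": 0, "y": 0, "z": 0, "ax": 0, "ay": 0, "az": 0, "gripper": 0.95}]'

```text
clock: 24.18
position: [0.5455, -0.1648, 0.0466]
ee_rot: [0.485, 0.875, -0.001, -0.0]
ft_force: [-8.3, -2.1, 9.8]
grip_width: 0.132
grasp_force: 34.7
```

```bash
python3 go.py clamp 0 .065 .046 30; python3 -c "
from h import *
print(get_obs()['torque'])"
```

```text
t 24.18 pos [ 0.5455 -0.1648  0.0466] ya-frame 30.01 tilt [-0.0019 -0.0018] goal [ 0.5467 -0.1637  0.046 ] delta [0.2 1.6 0.6] az 0.007586653964196444 w 11.2 g 34.7 F [-8.3 -2.1  9.8]
[-0.27963797  1.61885743  0.02908361]
```

Call:
apply_moves --rows '[{"x": 0, "y": -1.3, "z": 0, "ax": 0, "ay": 0, "az": 0, "gripper": 0.95}, {"x": 0, "y": 0, "z": 0, "ax": 0, "ay": 0, "az": 5, "gripper": 0.95}, {"x": 0, "y": 0, "z": 0, "ax": 0, "ay": 0, "az": 5, "gripper": 0.95}, {"x": 0, "y": 0, "z": 0, "ax": 0, "ay": 0, "az": 5, "gripper": 0.95}, {"x": 0, "y": 0, "z": 0, "ax": 0, "ay": 0, "az": 5, "gripper": 0.95}]' --newtons 50

```text
clock: 24.6
position: [0.546, -0.1646, 0.0467]
ee_rot: [0.631, 0.776, 0.0, 0.001]
ft_force: [0.5, -0.6, 1.5]
grip_width: 0.131
grasp_force: 51.9
```

Call:
apply_moves --rows '[{"x": 0, "y": 0, "z": 0, "ax": 0, "ay": 0, "az": 5, "gripper": 0.95}, {"x": 0, "y": 0, "z": 0, "ax": 0, "ay": 0, "az": 5, "gripper": 0.95}, {"x": 0, "y": 0, "z": 0, "ax": 0, "ay": 0, "az": 0, "gripper": 0.95}]'

```text
clock: 24.85
position: [0.5463, -0.1645, 0.0467]
ee_rot: [0.696, 0.718, 0.001, 0.001]
ft_force: [2.7, -0.2, 1.3]
grip_width: 0.128
grasp_force: 51.7
```

```bash
python3 go.py clamp 0 .065 .046 0; python3 -c "
from h import *
print(get_obs()['torque'])"
```

```text
t 24.85 pos [ 0.5463 -0.1645  0.0467] ya-frame -0.16 tilt [ 0.0023 -0.0007] goal [ 0.5467 -0.1637  0.046 ] delta [0.8 0.4 0.7] az -0.15693433501911613 w 10.9 g 51.7 F [ 2.7 -0.2  1.3]
[-0.11659691 -0.57931666  0.10318081]
```

Knob axis x is confirmed to 0.4 mm. I'll finish the turn.

Call:
apply_moves --rows '[{"x": 0, "y": 0, "z": 0, "ax": 0, "ay": 0, "az": 5, "gripper": 0.95}, {"x": 0, "y": 0, "z": 0, "ax": 0, "ay": 0, "az": 5, "gripper": 0.95}, {"x": 0, "y": 0, "z": 0, "ax": 0, "ay": 0, "az": 5, "gripper": 0.95}, {"x": 0, "y": 0, "z": 0, "ax": 0, "ay": 0, "az": 5, "gripper": 0.95}, {"x": 0, "y": 0, "z": 0, "ax": 0, "ay": 0, "az": 5, "gripper": 0.95}]'

```text
clock: 25.27
position: [0.5471, -0.1647, 0.0467]
ee_rot: [0.834, 0.552, 0.002, 0.001]
ft_force: [7.8, -1.2, -3.2]
grip_width: 0.129
grasp_force: 51.2
```

Call:
apply_moves --rows '[{"x": 0, "y": 0, "z": 0, "ax": 0, "ay": 0, "az": 5, "gripper": 0.95}, {"x": 0, "y": 0, "z": 0, "ax": 0, "ay": 0, "az": 3.5, "gripper": 0.95}, {"x": 0, "y": 0, "z": 0, "ax": 0, "ay": 0, "az": 0, "gripper": 0.95}]'

```text
clock: 25.52
position: [0.5474, -0.1648, 0.0467]
ee_rot: [0.872, 0.489, 0.002, 0.002]
ft_force: [8.5, -1.5, -4.4]
grip_width: 0.129
grasp_force: 51.1
```

```bash
python3 go.py clamp 0 .065 .046 -30; python3 -c "
from h import *
print(get_obs()['torque'])"
```

```text
t 25.52 pos [ 0.5474 -0.1648  0.0467] ya-frame -33.46 tilt [ 0.0047 -0.001 ] goal [ 0.5467 -0.1637  0.046 ] delta [ 0.6 -1.1  0.7] az -3.4607326296437293 w 11.0 g 51.1 F [ 8.5 -1.5 -4.4]
[-0.53039962 -1.79440362  0.18846084]
```

Call:
apply_moves --rows '[{"x": 0, "y": 0, "z": 0, "ax": 0, "ay": 0, "az": 1.5, "gripper": 0.95}, {"x": 0, "y": 0, "z": 0, "ax": 0, "ay": 0, "az": 0, "gripper": 0.95}, {"x": 0, "y": 0, "z": 0, "ax": 0, "ay": 0, "az": 0, "gripper": 0.84}, {"x": 0, "y": 0, "z": 0, "ax": 0, "ay": 0, "az": 0, "gripper": 0.75}, {"x": 0, "y": 0, "z": 0, "ax": 0, "ay": 0, "az": 0, "gripper": 0.68}]' --newtons 30

```text
clock: 25.93
position: [0.5452, -0.1644, 0.046]
ee_rot: [0.878, 0.479, -0.0, -0.0]
ft_force: [0.2, -0.4, 0.3]
grip_width: 0.322
grasp_force: 0.0
```

Call:
apply_moves --rows '[{"x": 0, "y": 0, "z": 0, "ax": 0, "ay": 0, "az": 0, "gripper": 0.68}, {"x": 0, "y": 0, "z": 0, "ax": 0, "ay": 0, "az": 0, "gripper": 0.68}, {"x": 0, "y": 0, "z": -12, "ax": 0, "ay": 0, "az": 0, "gripper": 0.68}, {"x": 0, "y": 0, "z": -30, "ax": 0, "ay": 0, "az": 0, "gripper": 0.68}, {"x": 0, "y": 0, "z": -35, "ax": 0, "ay": 0, "az": 0, "gripper": 0.68}]'

```text
clock: 26.35
position: [0.5439, -0.164, 0.1229]
ee_rot: [0.878, 0.478, -0.001, -0.002]
ft_force: [1.2, -0.8, -0.3]
grip_width: 0.319
grasp_force: 0.0
```

Call:
apply_moves --rows '[{"x": -8, "y": -25, "z": -25, "ax": 0, "ay": 0, "az": 0, "gripper": 0.5}, {"x": -10, "y": -35, "z": -10, "ax": 0, "ay": 0, "az": 0, "gripper": 0.5}, {"x": 0, "y": -35, "z": 0, "ax": 0, "ay": 0, "az": 0, "gripper": 0.5}, {"x": 0, "y": -30, "z": 0, "ax": 0, "ay": 0, "az": 0, "gripper": 0.5}, {"x": 0, "y": 0, "z": 0, "ax": 0, "ay": 0, "az": 0, "gripper": 0.5}]'

```text
clock: 26.77
position: [0.4269, -0.1091, 0.1585]
ee_rot: [0.878, 0.479, -0.001, 0.0]
ft_force: [1.1, 0.0, 0.1]
grip_width: 0.502
grasp_force: 0.0
```

```bash
python3 go.py clamp 0 .065 .2; python3 - <<'E'
from edge import *
import go
a,x,y=go.F['clamp'];M=R.from_euler('z',a,degrees=True).as_matrix()
for nm,k in(('side',s),('top',c)):
    bx=(340,150,420,235) if k is s else (355,232,465,308)
    for b in blob(k,cv2.inRange(hsv(k),(0,150,90),(5,255,255))|cv2.inRange(hsv(k),(175,150,90),(180,255,255)),bx,3)[:2]:
        p=plane(k,*b[1],.028); q=M.T@(p-[x,y,0])-[0,.065,0]; print(nm,'red',b[0],b[1],q.round(4))
    u=yel(k,bx if k is c else (350,120,430,230)); print(nm,'yellow',u, (M.T@(plane(k,*u[1],.050)-[x,y,0])).round(4))
d=s['color'].astype(int); d=d[...,0]-d[...,2]
for r in (165,167,169,171): print(r,d[r,371:404])
for l in [(-.03,-.043,.046),(.03,-.043,.046),(-.03,-.077,.046),(.03,-.077,.046)]: print(l,proj(s,M@[l[0],l[1],0]+[x,y,l[2]]).round(1))
cc=cv2.resize(c['color'][225:310,360:460],None,fx=8,fy=7,interpolation=2) ; ss=0
cv2.imwrite('pics/end.png',np.hstack([cv2.resize(c['color'][230:305,360:460],(400,300),interpolation=2),cv2.resize(s['color'][150:233,335:440],(400,300),interpolation=2)])[...,::-1])
E
```

```text
t 26.77 pos [ 0.4269 -0.1091  0.1585] ya-frame -34.8 tilt [-0.0019 -0.0018] goal [ 0.5467 -0.1637  0.2   ] delta [ 18.8 130.3 -41.6] az None w 42.7 g 0.0 F [1.1 0.  0.1]
side red 8 [367.5 200.1] [ 0.0222 -0.0089  0.028 ]
side yellow (np.int32(236), array([386.3, 169.4]), np.int64(375), np.int64(399), np.int64(161), np.int64(181), (np.float64(393.5), np.int64(181))) [-0.0004 -0.0537  0.05  ]
top red 10 [387.6 261.5] [ 0.0203 -0.0105  0.028 ]
top yellow (np.int32(156), array([430.8, 266.7]), np.int64(426), np.int64(436), np.int64(257), np.int64(278), (np.float64(431.0), np.int64(278))) [-0.0027 -0.0571  0.05  ]
165 [ -3   2   5   3  29 107 125 138 134 141 142 140 131 137 132 109 133 128
 128 132  92  50  28  15   9   2   4   0   4   5   5   8   4]
167 [-54 -54 -52 -34  88 111 142 142 144 141 144 144 141 139 142 141 138 138
 128 139 141 123  86  96 104 116 123 147  40   2   4   5   7]
169 [-55 -56 -50  47  72  73 141 143 141 136 140 141 141 140 143 140 142 142
 141 142 132 140  97  92  88  76  90 151  45   2   5   5   7]
171 [-57 -57 -23  50 134 144 137  84  63  96  80 108 104 117 131 137 145 144
 145 145 141 133  77  77  74  84 122  79 -19 -16  -5  -2   0]
(-0.03, -0.043, 0.046) [396.4 175.3]
(0.03, -0.043, 0.046) [374.  170.7]
(-0.03, -0.077, 0.046) [398.9 167.7]
(0.03, -0.077, 0.046) [376.8 163.3]
```

View pics/end.png

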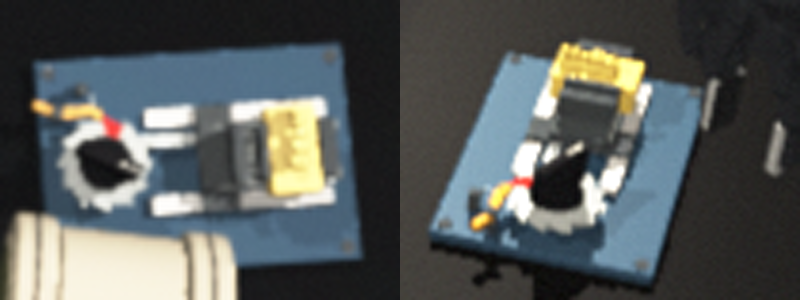

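The red tooth stands at the pawl tip: (112,127) in the top half and (520,183) in the side half. The cast lies between the jaws, sticking out about equally at both ends, and the side-view edges match the centred prediction to within about 0.4 px. The arm is clear, so I'm handing in.

```bash
python3 -c "
from workcell import *
print(hand_in())"
```

```text
the job is handed in; nothing more can be done
None
```

I handed the job in at about 27 s of the 72 s. The right-bay bolt is drawn and the yellow cast stands teeth up in the clamp, centred to about 1 mm. The knob is turned to the red tooth and the arm is clear; the verdict was not shown, and I judged the caught pawl from the camera views only.

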